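# Put the set-up bars away in the moulder's rack and drop the keeper

## Task

Put away every loose wooden set-up bar in the rack: slide each one lengthways under the roof of an empty bay, right home against the stop, thin bars in low bays and thick bars in tall bays, one bar to a bay. When all of them are in, swing the keeper down in front of them until it rests in its catches. Leave the bars that are already stored in their bays, and leave the spanner, the collar and the tape measure alone.

Things in the scene. Friction and masses are not known exactly. Their poses are not given: they have to be found in the camera images.
- thin1: plain hardwood set-up bar, 16 mm thick, 120 long (its x) x 30 wide (its y) x 16 high (its z); origin at the bar's centre, so 8 mm above the table when lying flat. Starts loose on the table to the left of the rack; may be absent (None)
- thin2: plain hardwood set-up bar, 16 mm thick, 120 long (its x) x 30 wide (its y) x 16 high (its z); origin at the bar's centre, so 8 mm above the table when lying flat. Starts loose on the table to the left of the rack; may be absent (None)
- thick1: plain hardwood set-up bar, 36 mm thick, 120 long (its x) x 30 wide (its y) x 36 high (its z); origin at the bar's centre, so 18 mm above the table when lying flat. Starts loose on the table to the left of the rack; may be absent (None)
- thick2: plain hardwood set-up bar, 36 mm thick, 120 long (its x) x 30 wide (its y) x 36 high (its z); origin at the bar's centre, so 18 mm above the table when lying flat. Starts loose on the table to the left of the rack; may be absent (None)
- stored_thin: hardwood bar of the same size and origin as the loose thin bars, already put away in bay low3 at the start; may be absent (None). It must stay stored
- stored_thick: hardwood bar of the same size and origin as the loose thick bars, already put away in bay tall3 at the start; may be absent (None). It must stay stored
- low1: low bay: fixed metal tunnel on the table along its x, open at both ends, inside 22 mm high, 42 wide, sheet 3 mm. Origin on the table, mid-tunnel; +x inward; mouth at x = -45 mm, stop at +45. A bar fully home has its centre at x = -15 and sticks 30 mm out of the mouth. Empty at the start. Its place in the row varies.
- low2: low bay: fixed metal tunnel on the table along its x, open at both ends, inside 22 mm high, 42 wide, sheet 3 mm. Origin on the table, mid-tunnel; +x inward; mouth at x = -45 mm, stop at +45. A bar fully home has its centre at x = -15 and sticks 30 mm out of the mouth. Empty at the start. Its place in the row varies.
- low3: low bay: fixed metal tunnel on the table along its x, open at both ends, inside 22 mm high, 42 wide, sheet 3 mm. Origin on the table, mid-tunnel; +x inward; mouth at x = -45 mm, stop at +45. A bar fully home has its centre at x = -15 and sticks 30 mm out of the mouth. Holds stored_thin unless that is absent. Its place in the row varies.
- tall1: tall bay: fixed metal tunnel on the table along its x, open at both ends, inside 42 mm high, 42 wide, sheet 3 mm. Origin on the table, mid-tunnel; +x inward; mouth at x = -45 mm, stop at +45. A bar fully home has its centre at x = -15 and sticks 30 mm out of the mouth. Empty at the start. Its place in the row varies.
- tall2: tall bay: fixed metal tunnel on the table along its x, open at both ends, inside 42 mm high, 42 wide, sheet 3 mm. Origin on the table, mid-tunnel; +x inward; mouth at x = -45 mm, stop at +45. A bar fully home has its centre at x = -15 and sticks 30 mm out of the mouth. Empty at the start. Its place in the row varies.
- tall3: tall bay: fixed metal tunnel on the table along its x, open at both ends, inside 42 mm high, 42 wide, sheet 3 mm. Origin on the table, mid-tunnel; +x inward; mouth at x = -45 mm, stop at +45. A bar fully home has its centre at x = -15 and sticks 30 mm out of the mouth. Holds stored_thick unless that is absent. Its place in the row varies.
- rack: fixed rack: six bays side by side, 48 mm apart along its y, between green end posts 66 mm high at y = +-155 mm. Origin on the table, middle of the row; +x inward (away from the robot), parallel to every bay's x. Bays run from x = -45 (mouths) to +45 mm (stop rail, 10 mm high). U-shaped catches, 24 mm high, at x = -95, y = +-155
- keeper (a joint): swing of the keeper, a U-shaped bail of 10 mm steel rod spanning the rack; 0 = down in both catches, just in front of the stored bars' tails; grows as it swings up and back (2.0 = straight up, 2.9 = back stop). Starts tipped back over the bays, 2.2 to 2.7. Its stiff hinge holds it where it is left; moving it takes 2 to 4 N at the crossbar
- keeper_bar (a point): middle of the keeper's crossbar, a rod 10 mm thick, 324 long, along the rack's y, 104 mm from the hinge line; when closed, 13 mm above the table at rack x = -95 mm. Beneath the raised bar are only the bay roofs (25 and 45 mm high)
- keeper_hinge (a point): middle of the keeper's hinge line, which runs along the rack's y, at rack x = 0, 55 mm above the table
- wrench: steel spanner 180 mm long lying at the right; bystander, leave alone; origin near its middle
- collar: steel spacer collar 64 mm in diameter, 22 mm high, beyond the loose bars; bystander, leave alone; origin under its centre
- tape: dark measuring-tape case 65 x 62 x 30 mm, beyond the loose bars; bystander, leave alone; origin under its centre
There are look-alikes about, which are no part of the job. What is shaped like the thin2 but green or turquoise is not meant.

How it is judged:
By the outcome, as a careful person would: the job done as asked, in the order asked, and still so for the second after the job is handed in, with the robot touching nothing.
Of thin1, thin2, thick1, thick2 only 3 to 4 are there at a start; the rules pass over those that are not, and their reading is None.
Of stored_thin, stored_thick only 1 to 2 are there at a start; the rules pass over those that are not, and their reading is None.
At some moment in a run one of thin1, thin2, thick1, thick2 may be knocked a few centimetres aside while the robot is not near it.
Once in a run the grip may slacken for a moment while it holds something.
It also fails if it takes over 210 s, if anything falls off the work surface, if the arm or the gripper's body presses on something with over 40 N, if the wrist force passes 120 N, or if a joint passes its speed limit or range.

## Robot

A 6-joint arm with a two-finger parallel gripper is mounted at the origin on the work surface. World frame = base frame: x ahead of the robot, y to its left, z up, the work surface at z = 0. Lengths are in mm, angles in degrees, forces in N, time in s.
With the tool pointing down it reaches from about 275 to 975 mm from the base axis. Payload 8.4 kg.
Tool frame: the origin (TCP) lies on the centre line of the jaws, within the pads' length; the fingertips stand 17 mm ahead of it and the grasp point (between the pads) lies 2 mm behind it (r.finger_overhang is the y of the fingertips in the tool frame, in mm); y points along the fingers, x is the direction in which the jaws open and shut, and the axes are right-handed (so a half turn about y gives the same grasp; the last joint's range is limited). The gripper opens to 92 mm and grips with 3 to 60 N. Pads are 20 mm wide; open, the fingers measure 128 mm over their backs; the gripper's body (75 mm by 189 mm) begins 69 mm behind the grasp point.
Start: joints at [67.815, 20.225, 93.587, -0, 66.188, -0.138], TCP at [234.607, 579.299, 231.583] pointing down, gripper open.
Joint ranges: [-150.9, 150.9], [-52.94, 120.26], [3.33, 152.33], [-74.26, 254.26], [0, 154.13], [-172.89, 172.89]. Speed limits (degrees/s): [127.2, 127.2, 159.86, 180, 180, 180].

## Interface

Orientations are given as [roll, pitch, yaw] about the fixed x, y, z axes, in that order (R = Rz(yaw) Ry(pitch) Rx(roll)).
In Python, from cell import r gives the robot as it stands.
- The arm moves only by the tool play_rows, never from a script. Its argument "moves" is a list of rows, each a list of 3 entries, a list of its own where there are three numbers: the closure, from -1 (fully open) to 1 (shut), then the shift along the tool's x, y, z in mm, then the turn, a rotation vector about the tool's x, y, z in degrees. In form: [[jaw, [x, y, z], [rx, ry, rz]], ...]. A call has exactly 10 rows; each row is the pose to reach, as a shift and turn from the pose commanded when the call began, along the tool's axes at that moment; what a row does not reach only later rows make up. A row lasts 1/12 s, in which the tool goes at most 41.7 mm and 7.16 degrees, less where a joint would pass 70% of its speed; a pose out of reach is approached as far as the arm can. A call with a gripper value outside its range is refused whole. The fingers move at their own pace and stop on an object; "force" is the grip in N (left out, the last holds). Time passes only in rows, so rows that repeat a pose let the fingers close, or fill a call up. It gives the time, the measured TCP pose, the force and the opening at its end, in the units of the state.
- r.read_state(): the state, without advancing time (a new reading comes with each control period).
- r.snapshot(name): name is "scene" or "top" or "wrist"; returns a dict with "color" (400x640x3 uint8, red, green, blue), "camera_matrix" (3x3 intrinsics, pixels), "T" (4x4, takes a point from camera to world coordinates). Camera axes: x right, y down, z forward; pixel columns grow to the right and rows downward; lengths in mm; the calibration is good to about 2 mm. A picture is of the moment at which its call begins. There is no depth.
- r.job_done(): hands the job in, once; it reports no verdict.
The state is a dict: "time": time; "q": joint angles; "joint_vel": joint speeds; "tau": joint torques, N m; "eef_pos": TCP position; "orientation": TCP orientation; "contact_force": force on the tool from outside, world axes, zero at the start; "torque": the same for the moment, N m; "opening": finger opening in mm.
Only numpy, scipy, OpenCV 4.12 (cv2) and the standard library are available. Lean on these libraries where they do the work, as an engineer would, in place of code of your own. Each camera call takes 0.05 s, during which the arm holds its last target.

## Working session

There is one attempt and no reset: what is moved stays moved. The work goes in short steps, Python scripts to look and compute and a tool call to move; the robot and the scene stay as the last step left them, time stands still between calls to the robot, and variables do not carry over. Pictures are saved under pics/ and viewed, and the job is handed in when it is done.

Besides the shell and the picture viewer there is one more tool, called after "Call:" as name(argument=value, ...) on one line, values as JSON. play_rows: Moves the arm, as the interface text tells. Its arguments: {"type":"object","properties":{"moves":{"type":"array","items":{"type":"array"}},"force":{"type":"number"}},"required":["moves"]}

```bash
ls; mkdir -p pics
python3 - <<'E'
from cell import r
import cv2
s=r.read_state(); print(s)
for n in ["scene","top","wrist"]:
    d=r.snapshot(n); cv2.imwrite(f"pics/{n}0.png",d["color"][:,:,::-1]); print(n,d["camera_matrix"].tolist(),d["T"].round(4).tolist())
E
```

```text
pics
{'time': 0.0, 'q': array([ 6.78137438e+01,  2.02616854e+01,  9.36288347e+01, -8.75602734e-04,
        6.61899372e+01, -1.37213649e-01]), 'joint_vel': array([-0.00038379,  0.01771412,  0.05031158,  0.04391018, -0.01889244,
       -0.01796579]), 'tau': array([ 4.98489331e-03, -5.93837392e+01, -3.34226453e+01,  7.01230369e-02,
        2.31717486e-02, -1.15751122e-04]), 'eef_pos': array([234.44361253, 578.84026675, 230.87423315]), 'orientation': array([-9.00006079e+01,  8.04590396e-02,  6.79513110e+01]), 'contact_force': array([-0.5141589 , -0.3949297 , -0.37190384]), 'torque': array([ 0.05452241,  0.00184011, -0.00369683]), 'opening': 91.97123104621949}
scene [[456.9082417691053, 0.0, 317.7995690359039], [0.0, 456.9082417691053, 206.09943708869244], [0.0, 0.0, 1.0]] [[-0.8144, 0.4225, -0.3977, 1136.058], [0.5803, 0.5983, -0.5525, 853.0062], [0.0045, -0.6808, -0.7325, 1188.3861], [0.0, 0.0, 0.0, 1.0]]
top [[385.17690591269553, 0.0, 319.57213632461554], [0.0, 385.17690591269553, 197.13189599290843], [0.0, 0.0, 1.0]] [[-0.0161, -0.9953, 0.0958, 404.2819], [-0.9998, 0.0169, 0.0076, 25.8339], [-0.0092, -0.0957, -0.9954, 1332.7204], [0.0, 0.0, 0.0, 1.0]]
wrist [[354.33807129750505, 0.0, 318.5207827056371], [0.0, 354.33807129750505, 205.91050897662626], [0.0, 0.0, 1.0]] [[0.377, 0.8968, 0.2317, 169.5631], [0.9262, -0.3646, -0.0958, 606.5474], [-0.0015, 0.2507, -0.9681, 384.7842], [0.0, 0.0, 0.0, 1.0]]
```

View pics/scene0.png

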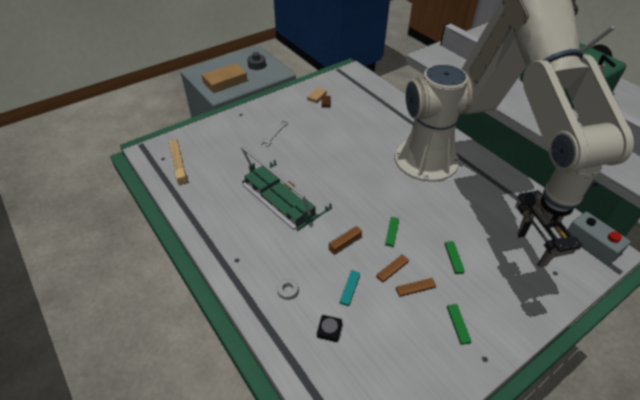

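View pics/top0.png

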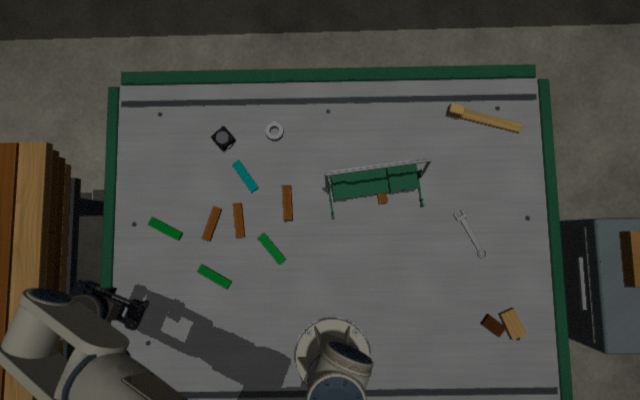

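View pics/wrist0.png

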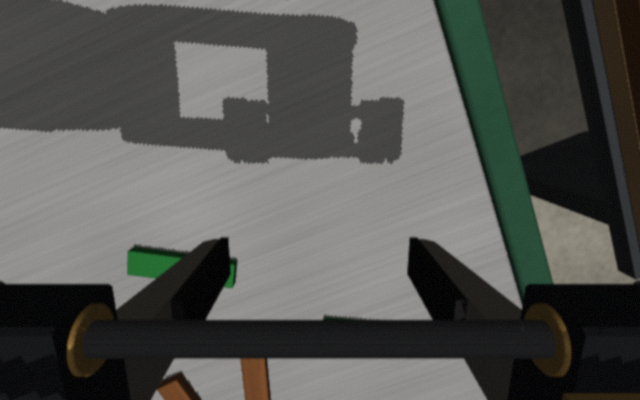

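Run:
```python
import cv2
t=cv2.imread("pics/top0.png"); s=cv2.imread("pics/scene0.png")
cv2.imwrite("pics/top0a.png",cv2.resize(t[150:225,315:440],None,fx=6,fy=6,interpolation=cv2.INTER_CUBIC))
cv2.imwrite("pics/top0b.png",cv2.resize(t[170:255,190:310],None,fx=6,fy=6,interpolation=cv2.INTER_CUBIC))
cv2.imwrite("pics/scene0a.png",cv2.resize(s[140:240,230:340],None,fx=6,fy=6,interpolation=cv2.INTER_CUBIC))
cv2.imwrite("pics/scene0b.png",cv2.resize(s[215:305,320:450],None,fx=6,fy=6,interpolation=cv2.INTER_CUBIC))
```

```text
(no output)
```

View pics/top0a.png

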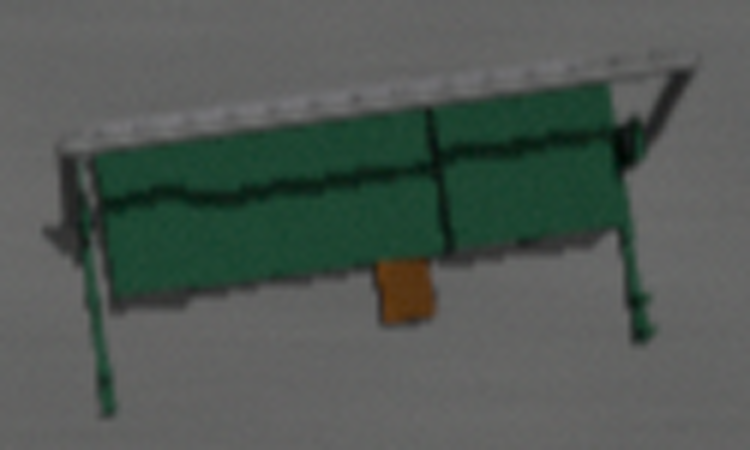

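View pics/top0b.png

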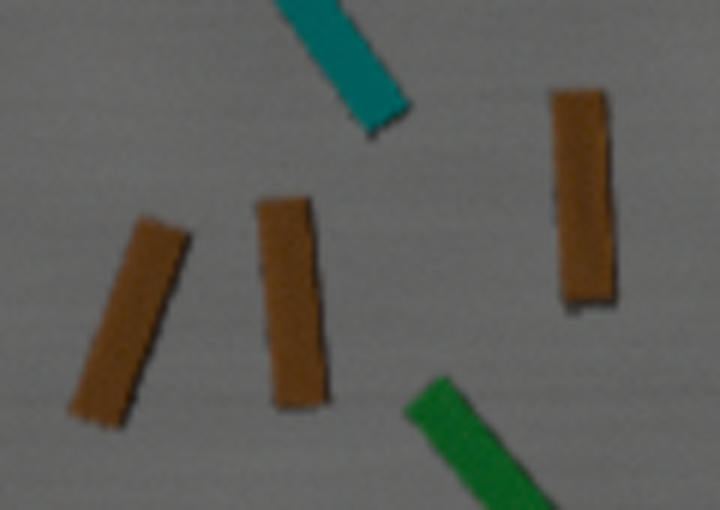

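View pics/scene0a.png

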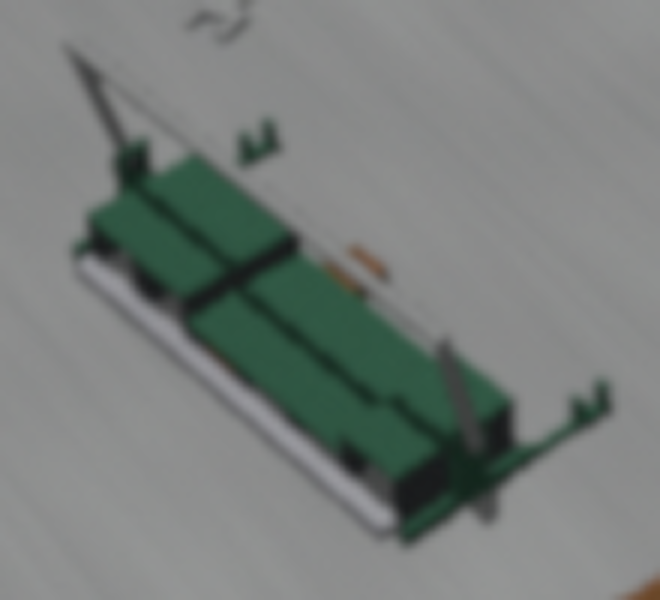

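View pics/scene0b.png

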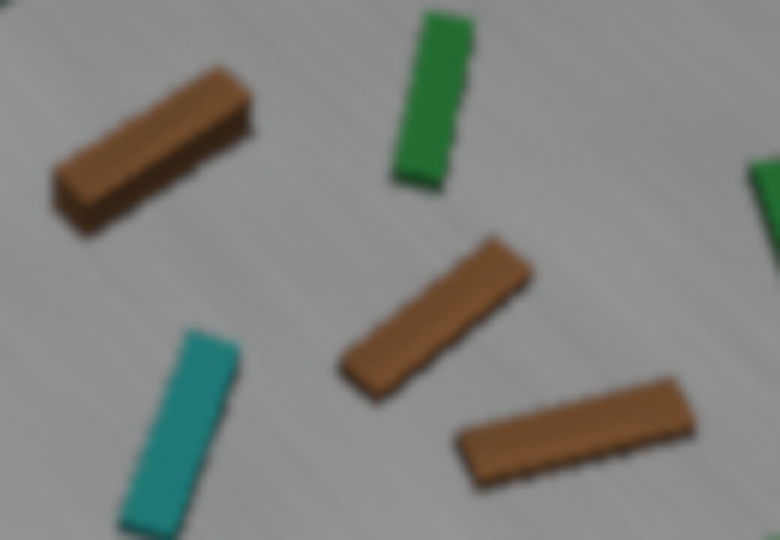

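```bash
cat > h.py <<'E'
import numpy as np, cv2
from scipy.spatial.transform import Rotation as Ro
from cell import r
def cam(n):
    d=r.snapshot(n); return d["color"],d["camera_matrix"],d["T"]
def p2w(K,T,px,z):
    px=np.atleast_2d(px).astype(float)
    d=np.c_[(px[:,0]-K[0,2])/K[0,0],(px[:,1]-K[1,2])/K[1,1],np.ones(len(px))]@T[:3,:3].T
    o=T[:3,3]; return o+d*((z-o[2])/d[:,2])[:,None]
def w2p(K,T,P):
    P=np.atleast_2d(P).astype(float); c=(P-T[:3,3])@T[:3,:3]; return np.c_[c[:,0]/c[:,2]*K[0,0]+K[0,2],c[:,1]/c[:,2]*K[1,1]+K[1,2]]
def tool():
    s=r.read_state(); return s["eef_pos"],Ro.from_euler("xyz",s["orientation"],degrees=True)
def toward(P,yaw=None,R=None):
    """shift and rotvec in tool axes from the current pose to a tool-down pose (tool x along yaw) at P"""
    p,R0=tool()
    if R is None: R=Ro.from_euler("xyz",[-90,0,yaw],degrees=True)
    print("shift",R0.inv().apply(np.array(P)-p).round(1),"turn",(R0.inv()*R).as_rotvec(degrees=True).round(2), "from",p.round(1),R0.as_euler("xyz",degrees=True).round(2))
E
python3 - <<'E'
from h import *
c,K,T=cam("top")
def show(name,px,z): print(name,p2w(K,T,px,z).round(1).tolist())
show("catch",[(315+108/6,150+408/6),(315+640/6,150+335/6)],12)
a=np.array([190,170]); 
for nm,ps,z in [("A",[(145,217),(190,232),(122,428),(70,412)],16),("B",[(258,203),(311,198),(328,405),(275,410)],16),("C",[(550,91),(606,91),(616,302),(565,302)],36)]:
    W=p2w(K,T,np.array(ps)/6+a,z); m=W.mean(0); u=(W[0]+W[1]-W[2]-W[3])/2; v=(W[1]+W[2]-W[0]-W[3])/2
    print(nm,m.round(1),np.linalg.norm(u).round(1),np.linalg.norm(v).round(1),np.degrees(np.arctan2(u[1],u[0])).round(1))
b=np.array([315,150])
show("tail",np.array([(378,262),(435,262),(380,324),(437,318)])/6+b,16)
show("tail36",np.array([(378,262),(435,262),(380,324),(437,318)])/6+b,36)
show("roof25",np.array([(95,155),(610,85),(625,228),(112,297)])/6+b,25)
show("roof45",np.array([(95,155),(610,85),(625,228),(112,297)])/6+b,45)
show("bar",np.array([(62,145),(695,62)])/6+b,150)
show("rail",np.array([(50,145),(695,62)])/6+b,10)
E
```

```text
catch [[458.8, -8.9, 12.0], [495.5, -313.7, 12.0]]
A [446.2 405.3  16. ] 117.5 29.3 -19.7
B [455.1 313.4  16. ] 118.5 30.4 4.9
C [512.1 144.9  36. ] 119.5 30.2 2.9
tail [[539.6, -164.9, 16.0], [539.0, -197.4, 16.0], [504.0, -164.9, 16.0], [506.9, -197.5, 16.0]]
tail36 [[537.5, -162.0, 36.0], [537.0, -194.0, 36.0], [502.5, -162.0, 36.0], [505.3, -194.1, 36.0]]
roof25 [[602.8, -4.0, 25.0], [638.1, -299.1, 25.0], [555.7, -304.3, 25.0], [521.2, -12.1, 25.0]]
roof45 [[599.8, -3.5, 45.0], [634.6, -294.2, 45.0], [553.4, -299.3, 45.0], [519.4, -11.5, 45.0]]
bar [[589.4, 15.8, 150.0], [627.0, -312.4, 150.0]]
rail [[611.4, 21.6, 10.0], [653.4, -352.5, 10.0]]
```

Run:
```python
from h import *
toward([330,230,230],-4)
```

```text
shift [-287.7    1.4 -219.5] turn [ 3.000e-02  7.195e+01 -4.000e-02] from [234.5 579.  231.2] [-9.000e+01  5.000e-02  6.795e+01]
```

Call:
play_rows(moves=[[-1, [-29, 0, -22], [0, 7, 0]], [-1, [-58, 0, -44], [0, 14, 0]], [-1, [-87, 0, -66], [0, 21, 0]], [-1, [-116, 0, -88], [0, 28, 0]], [-1, [-145, 0, -110], [0, 35, 0]], [-1, [-174, 0, -132], [0, 42, 0]], [-1, [-203, 0, -154], [0, 49, 0]], [-1, [-232, 0, -176], [0, 56, 0]], [-1, [-261, 0, -198], [0, 63, 0]], [-1, [-288, 0, -220], [0, 70, 0]]])

```text
time: 1.03
eef_pos: [330.2, 228.0, 231.6]
orientation: [-90.0, -0.0, -2.4]
contact_force: [0.7, -0.2, -0.3]
opening: 92.0
```

Run:
```python
from h import *
toward([430,-166,180],-83)
```

```text
shift [ 115.9   51.6 -389.5] turn [-1.000e-02  8.063e+01  1.000e-02] from [330.2 228.  231.6] [-9.00e+01 -1.00e-02 -2.37e+00]
```

Call:
play_rows(moves=[[-1, [12, 5, -39], [0, 7, 0]], [-1, [24, 10, -78], [0, 14, 0]], [-1, [36, 15, -117], [0, 21, 0]], [-1, [48, 20, -156], [0, 28, 0]], [-1, [60, 25, -195], [0, 35, 0]], [-1, [72, 30, -234], [0, 42, 0]], [-1, [84, 35, -273], [0, 49, 0]], [-1, [96, 40, -312], [0, 56, 0]], [-1, [108, 45, -351], [0, 63, 0]], [-1, [116, 51, -390], [0, 70, 0]]])

```text
time: 1.87
eef_pos: [433.0, -166.6, 180.6]
orientation: [-89.9, -0.0, -72.4]
contact_force: [1.3, 0.7, -0.4]
opening: 92.0
```

Run:
```python
from h import *
R=Ro.from_euler("xyz",[-90,0,-83],degrees=True)*Ro.from_rotvec([55,0,0],degrees=True)
toward([430,-166,130],R=R)
```

```text
shift [-1.5 50.6 -2.8] turn [54.78  9.77 -5.05] from [ 433.  -166.6  180.6] [-8.994e+01 -4.000e-02 -7.242e+01]
```

Call:
play_rows(moves=[[-1, [0, 6, 0], [6.5, 1.2, -0.6]], [-1, [0, 12, 0], [13, 2.4, -1.2]], [-1, [0, 18, 0], [19.5, 3.5, -1.8]], [-1, [0, 25, 0], [26, 4.6, -2.4]], [-1, [0, 31, -1], [32.5, 5.8, -3]], [-1, [0, 37, -2], [39, 7, -3.6]], [-1, [-1, 43, -2], [45.5, 8.1, -4.2]], [-1, [-1, 50, -3], [52, 9.3, -4.8]], [-1, [-1, 50, -3], [54.8, 9.8, -5]], [-1, [-1, 50, -3], [54.8, 9.8, -5]]])

```text
time: 2.7
eef_pos: [429.4, -157.4, 131.2]
orientation: [-47.5, 1.2, -78.5]
contact_force: [-0.8, 0.1, -0.6]
opening: 92.1
```

Run:
```python
from h import *
c,K,T=cam("wrist"); cv2.imwrite("pics/w1.png",c[:,:,::-1]); print(T.round(3)[:3].tolist()); np.savez("w1.npz",K=K,T=T)
```

```text
[[0.197, -0.868, 0.455, 380.051], [-0.98, -0.165, 0.111, -169.952], [-0.021, -0.468, -0.884, 292.372]]
```

View pics/w1.png

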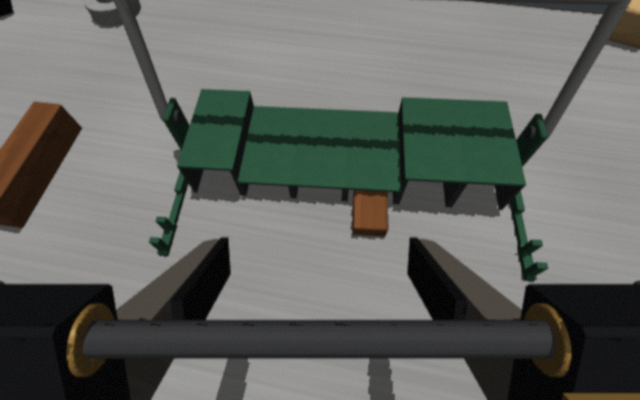

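Run:
```python
from h import *
toward([430,0,180],-60)
```

```text
shift [-154.1  -12.1   56.3] turn [-42.45 -17.94   5.8 ] from [ 428.4 -156.7  130. ] [-47.35   1.1  -78.39]
```

Call:
play_rows(moves=[[-1, [-15, -6, 6], [-6, -2.5, 0.8]], [-1, [-31, -9, 11], [-12, -5, 1.6]], [-1, [-46, -11, 17], [-18, -7.5, 2.4]], [-1, [-62, -12, 23], [-24, -10, 3.2]], [-1, [-77, -12, 28], [-30, -12.5, 4]], [-1, [-92, -12, 34], [-36, -15, 5]], [-1, [-108, -12, 39], [-42.5, -18, 5.8]], [-1, [-123, -12, 45], [-42.5, -18, 5.8]], [-1, [-139, -12, 51], [-42.5, -18, 5.8]], [-1, [-154, -12, 56], [-42.5, -18, 5.8]]])

```text
time: 3.58
eef_pos: [432.3, -1.1, 183.2]
orientation: [-86.1, 0.0, -61.8]
contact_force: [0.8, -0.0, -0.1]
opening: 92.1
```

Run:
```python
from h import *
toward([430,142,180],10)
```

```text
shift [-127.2    7.7   65.3] turn [ -3.42 -71.75   2.44] from [432.3  -1.1 183.2] [-8.607e+01  3.000e-02 -6.178e+01]
```

Call:
play_rows(moves=[[-1, [-13, 1, 7], [-0.3, -7.1, 0.2]], [-1, [-25, 2, 13], [-0.7, -14.2, 0.5]], [-1, [-38, 2, 20], [-1, -21.3, 0.7]], [-1, [-51, 3, 26], [-1.4, -28.5, 1]], [-1, [-64, 4, 33], [-1.7, -35.7, 1.2]], [-1, [-76, 5, 39], [-2, -43, 1.4]], [-1, [-89, 6, 46], [-2.4, -50, 1.7]], [-1, [-102, 6, 52], [-2.7, -57, 2]], [-1, [-115, 7, 59], [-3, -64, 2.2]], [-1, [-127, 8, 65], [-3.4, -71.7, 2.4]]])

```text
time: 4.42
eef_pos: [429.4, 143.1, 179.5]
orientation: [-89.7, -0.2, 9.8]
contact_force: [0.9, 0.3, 0.4]
opening: 91.6
```

Run:
```python
from h import *
toward([470,142,150],93)
```

```text
shift [39.7 29.6 -8.1] turn [ -0.13 -83.2    0.43] from [429.4 143.1 179.5] [-89.65  -0.21   9.8 ]
```

Call:
play_rows(moves=[[-1, [4, 3, -1], [0, -7.1, 0]], [-1, [8, 6, -2], [0, -14.2, 0]], [-1, [12, 9, -3], [0, -21.3, 0.1]], [-1, [16, 12, -4], [0, -28.5, 0.2]], [-1, [20, 15, -5], [0, -35.7, 0.2]], [-1, [24, 18, -6], [0, -43, 0.2]], [-1, [28, 21, -6], [0, -50, 0.3]], [-1, [32, 24, -7], [-0.1, -57, 0.3]], [-1, [36, 27, -8], [-0.1, -64, 0.4]], [-1, [40, 30, -8], [-0.1, -71, 0.4]]])

```text
time: 5.25
eef_pos: [470.4, 141.3, 149.3]
orientation: [-89.9, -0.0, 80.8]
contact_force: [0.2, 0.3, -0.4]
opening: 92.1
```

Run:
```python
from h import *
c,K,T=cam("wrist"); cv2.imwrite("pics/w2.png",c[:,:,::-1]); np.savez("w2.npz",K=K,T=T)
c,K,T=cam("top"); cv2.imwrite("pics/top2.png",c[:,:,::-1])
toward([470,142,150],93)
```

```text
shift [ 0.5 -1.   0.3] turn [ -0.1  -12.38   0.07] from [470.2 141.4 149. ] [-8.989e+01 -6.000e-02  8.062e+01]
```

View pics/w2.png

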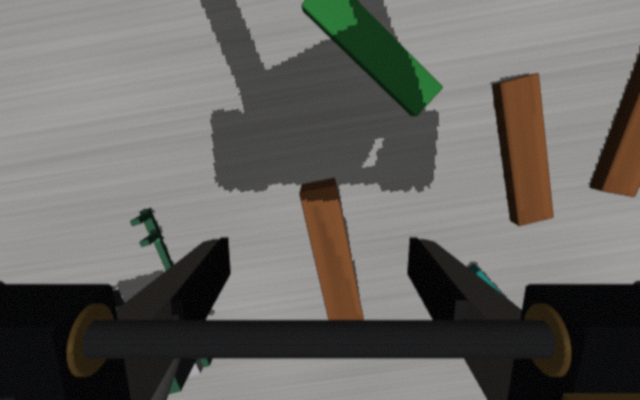

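View pics/top2.png

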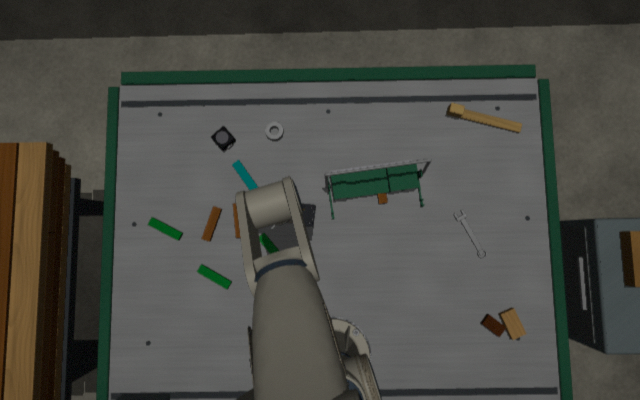

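Run:
```python
import cv2
t=cv2.imread("pics/w2.png")
cv2.imwrite("pics/w2a.png",cv2.resize(t[170:325,270:400],None,fx=4,fy=4,interpolation=cv2.INTER_CUBIC))
```

```text
(no output)
```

View pics/w2a.png

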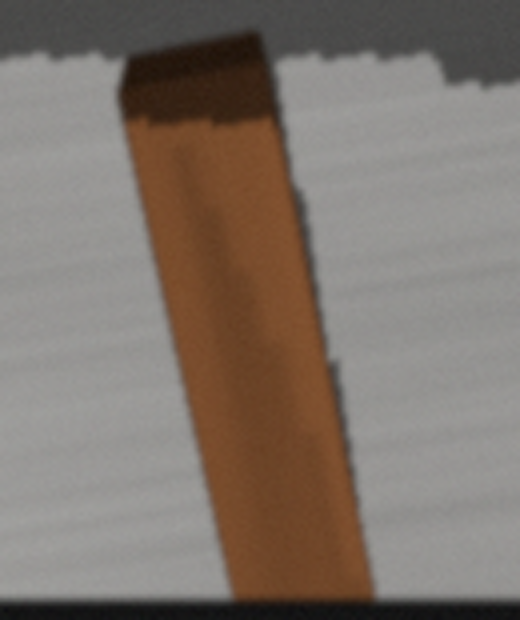

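Run:
```python
from h import *
z=np.load("w2.npz"); W=p2w(z["K"],z["T"],[(300.3,193.8),(337.5,186.3),(328.5,320),(363.3,320)],36); print(W.round(1))
for a,b in ((0,2),(1,3)):
    u=W[b]-W[a]; print(np.degrees(np.arctan2(u[1],u[0])))
print(np.linalg.norm(W[0]-W[1]))
```

```text
[[457.5 130.1  36. ]
 [456.3 159.3  36. ]
 [569.4 134.6  36. ]
 [574.2 163.8  36. ]]
2.3116517498290383
2.171652298692216
29.23308875827806
```

Run:
```python
from h import *
toward([486,145.8,27],92.4)
```

```text
shift [  6.7 122.  -15.1] turn [ -0.1  -11.78   0.07] from [470.2 141.4 149. ] [-8.989e+01 -6.000e-02  8.062e+01]
```

Call:
play_rows(force=25, moves=[[-1, [3, 15, -7], [0, -6, 0]], [-1, [7, 30, -15], [0, -11.8, 0]], [-1, [7, 55, -15], [0, -11.8, 0]], [-1, [7, 80, -15], [0, -11.8, 0]], [-1, [7, 100, -15], [0, -11.8, 0]], [-1, [7, 115, -15], [0, -11.8, 0]], [-1, [7, 122, -15], [0, -11.8, 0]], [-1, [7, 122, -15], [0, -11.8, 0]], [1, [7, 122, -15], [0, -11.8, 0]], [1, [7, 122, -15], [0, -11.8, 0]]])

```text
time: 6.18
eef_pos: [485.3, 146.8, 27.8]
orientation: [-89.9, -0.2, 92.3]
contact_force: [-0.7, -0.6, 1.0]
opening: 80.4
```

Call:
play_rows(moves=[[1, [0, 0, 0], [0, 0, 0]], [1, [0, 0, 0], [0, 0, 0]], [1, [0, 0, 0], [0, 0, 0]], [1, [0, -3, 0], [0, 0, 0]], [1, [0, -10, 0], [0, 0, 0]], [1, [0, -20, 0], [0, 0, 0]], [1, [0, -30, 0], [0, 0, 0]], [1, [0, -40, 0], [0, 0, 0]], [1, [0, -50, 0], [0, 0, 0]], [1, [0, -50, 0], [0, 0, 0]]])

```text
time: 7.02
eef_pos: [486.0, 146.8, 79.2]
orientation: [-90.0, -0.3, 92.4]
contact_force: [1.3, -0.6, 0.6]
opening: 13.5
```

Run:
```python
from h import *
# rack frame
o=np.array([571.5,-150,0]); psi=np.radians(6.9); X=np.array([np.cos(psi),np.sin(psi),0]); Y=np.array([-np.sin(psi),np.cos(psi),0])
P=o+X*(-175)+Y*(-72); print(P)
toward([P[0],P[1],77],96.9)
c,K,T=cam("wrist"); cv2.imwrite("pics/w3.png",c[:,:,::-1])
```

```text
[ 406.41731756 -242.50247541    0.        ]
shift [-385.6    0.5   95.7] turn [-0.03 -4.52  0.26] from [486.  146.8  79.2] [-89.96  -0.26  92.38]
```

View pics/w3.png

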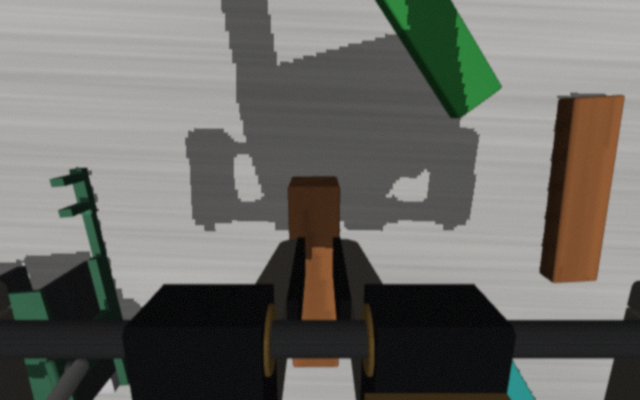

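Call:
play_rows(moves=[[-1, [0, 0, 0], [0, 0, 0]], [-1, [0, 0, 0], [0, 0, 0]], [-1, [0, 0, 0], [0, 0, 0]], [-1, [0, 0, 0], [0, 0, 0]], [-1, [0, 0, 0], [0, 0, 0]], [-1, [0, 0, 0], [0, 0, 0]], [-1, [0, 0, 0], [0, 0, 0]], [-1, [0, 0, 0], [0, 0, 0]], [-1, [0, 0, 0], [0, 0, 0]], [-1, [0, 0, 0], [0, 0, 0]]])

```text
time: 7.9
eef_pos: [484.7, 146.4, 76.7]
orientation: [-89.8, -0.2, 92.4]
contact_force: [-0.4, 0.1, 0.7]
opening: 74.6
```

Run:
```python
from h import *
c,K,T=cam("wrist"); cv2.imwrite("pics/w4.png",c[:,:,::-1]); np.savez("w4.npz",K=K,T=T)
print(r.read_state()["opening"])
cv2.imwrite("pics/w4a.png",cv2.resize(c[160:325,240:400,::-1],None,fx=4,fy=3.6,interpolation=cv2.INTER_CUBIC))
```

```text
78.58086099201437
```

View pics/w4.png

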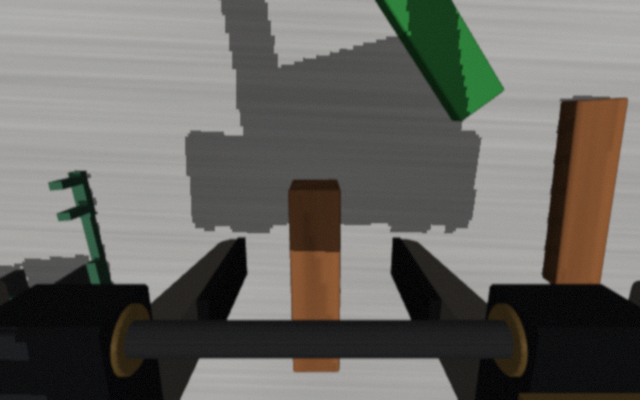

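Call:
play_rows(moves=[[-1, [0, 15, 0], [0, 0, 0]], [-1, [0, 30, 0], [0, 0, 0]], [-1, [0, 42, 0], [0, 0, 0]], [-1, [0, 50, 0], [0, 0, 0]], [-1, [0, 50, 0], [0, 0, 0]], [1, [0, 50, 0], [0, 0, 0]], [1, [0, 50, 0], [0, 0, 0]], [1, [0, 50, 0], [0, 0, 0]], [1, [0, 50, 0], [0, 0, 0]], [1, [0, 50, 0], [0, 0, 0]]])

```text
time: 8.78
eef_pos: [484.8, 146.7, 27.2]
orientation: [-89.8, -0.2, 92.4]
contact_force: [-0.1, 0.5, 0.5]
opening: 60.2
```

Call:
play_rows(moves=[[1, [0, 0, 0], [0, 0, 0]], [1, [0, 0, 0], [0, 0, 0]], [1, [0, 0, 0], [0, 0, 0]], [1, [0, 0, 0], [0, 0, 0]], [1, [0, 0, 0], [0, 0, 0]], [1, [0, 0, 0], [0, 0, 0]], [1, [0, 0, 0], [0, 0, 0]], [1, [0, 0, 0], [0, 0, 0]], [1, [0, 0, 0], [0, 0, 0]], [1, [0, -5, 0], [0, 0, 0]]])

```text
time: 9.62
eef_pos: [483.9, 146.4, 31.2]
orientation: [-89.7, -0.2, 92.4]
contact_force: [-0.6, -0.5, -1.7]
opening: 29.9
```

Call:
play_rows(moves=[[1, [0, -15, 20], [0, 0, 0]], [1, [0, -30, 45], [0, 0, 0]], [1, [-15, -45, 70], [0, -1, 0]], [1, [-45, -50, 90], [0, -1.5, 0]], [1, [-83, -50, 94], [0, -2, 0]], [1, [-122, -50, 94], [0, -2.5, 0]], [1, [-161, -50, 94], [0, -3, 0]], [1, [-200, -50, 94], [0, -3.5, 0]], [1, [-239, -50, 94], [0, -4, 0]], [1, [-278, -50, 94], [0, -4.5, 0]]])

```text
time: 10.45
eef_pos: [402.1, -137.2, 81.5]
orientation: [-89.8, -0.2, 96.9]
contact_force: [1.5, 0.5, -0.4]
opening: 29.9
```

```bash
cat >> h.py <<'E'
o=np.array([571.5,-150,0]); psi=np.radians(6.9); X=np.array([np.cos(psi),np.sin(psi),0]); Y=np.array([-np.sin(psi),np.cos(psi),0])
def rk(x,y,z): return o+X*x+Y*y+np.array([0,0,z])
def torack(P): d=np.asarray(P)-o; return np.array([d@X,d@Y,d[2]])
E
python3 - <<'E'
from h import *
toward(rk(-175,-72,77),96.9)
E
```

```text
shift [-105.     4.1    8.3] turn [-0.18  0.01  0.22] from [ 402.1 -137.2   81.5] [-89.82  -0.22  96.91]
```

Call:
play_rows(moves=[[1, [-20, 0, 2], [0, 0, 0]], [1, [-45, 1, 4], [0, 0, 0]], [1, [-70, 2, 6], [0, 0, 0]], [1, [-90, 3, 8], [0, 0, 0]], [1, [-100, 4, 8], [0, 0, 0]], [1, [-105, 4, 8], [0, 0, 0]], [1, [-105, 4, 8], [0, 0, 0]], [1, [-105, 4, 8], [0, 0, 0]], [1, [-105, 4, 8], [0, 0, 0]], [1, [-105, 4, 8], [0, 0, 0]]])

```text
time: 11.28
eef_pos: [406.9, -239.5, 76.7]
orientation: [-89.8, -0.2, 96.9]
contact_force: [0.0, 0.2, -1.3]
opening: 30.0
```

Run:
```python
from h import *
c,K,T=cam("wrist"); cv2.imwrite("pics/w5.png",c[:,:,::-1]); np.savez("w5.npz",K=K,T=T)
s=r.read_state(); print(s["eef_pos"],s["orientation"],s["opening"],torack(s["eef_pos"]))
c,K,T=cam("top"); cv2.imwrite("pics/top5.png",c[:,:,::-1])
c,K,T=cam("scene"); cv2.imwrite("pics/scene5.png",c[:,:,::-1])
```

```text
[ 406.93738696 -239.63401823   76.76607221] [-89.77383034  -0.23657064  96.94502311] 29.673694420819615 [-174.1390899   -69.21479757   76.76607221]
```

View pics/w5.png

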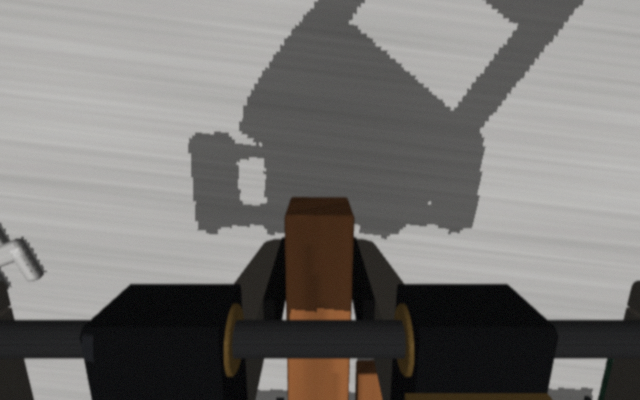

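View pics/scene5.png

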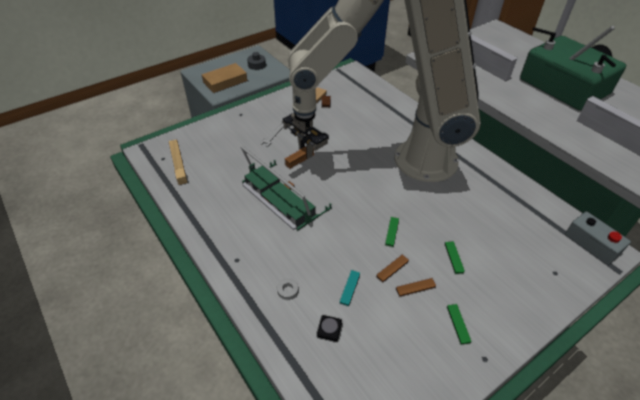

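Run:
```python
import cv2
t=cv2.imread("pics/w1.png")
cv2.imwrite("pics/w1a.png",cv2.resize(t[80:285,140:345],None,fx=3.6,fy=2.9,interpolation=cv2.INTER_CUBIC))
cv2.imwrite("pics/w1b.png",cv2.resize(t[80:285,345:555],None,fx=3.6,fy=2.9,interpolation=cv2.INTER_CUBIC))
```

```text
(no output)
```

View pics/w1a.png

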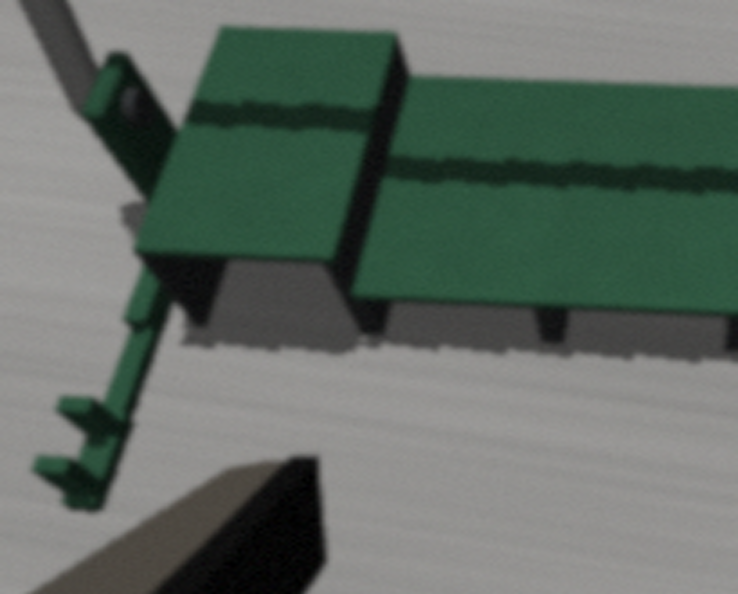

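View pics/w1b.png

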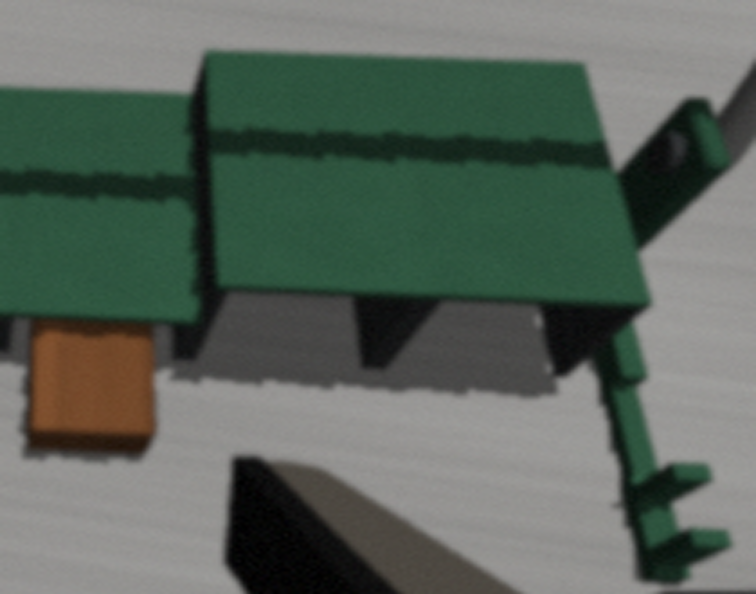

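Run:
```python
from h import *
from scipy.optimize import least_squares
z=np.load("w1.npz");K,T=z["K"],z["T"]
a=[(136,250),(332,260),(221,26),(397,33),(352,297)]; b=[(217,289),(648,303),(207,52),(583,64)]
px=np.array([(140+x/3.6,80+y/2.9) for x,y in a]+[(345+x/3.6,80+y/2.9) for x,y in b])
M=np.array([(-45,144,45),(-45,96,45),(45,144,45),(45,96,45),(-45,96,25),(-45,-48,45),(-45,-144,45),(45,-48,45),(45,-144,45)],float)
def world(p,M): 
    c,s=np.cos(p[2]),np.sin(p[2]); return np.c_[p[0]+c*M[:,0]-s*M[:,1],p[1]+s*M[:,0]+c*M[:,1],M[:,2]]
f=lambda p:(w2p(K,T,world(p,M))-px).ravel()
q=least_squares(f,[571,-150,.12]); print(q.x,np.degrees(q.x[2])); print(f(q.x).reshape(-1,2).round(1).tolist())
# tail corners 16
t=p2w(K,T,[(345+27/3.6,80+432/2.9),(345+155/3.6,80+432/2.9)],16); print(t)
p=q.x; c,s=np.cos(p[2]),np.sin(p[2])
for w in t: print((w[0]-p[0])*c+(w[1]-p[1])*s, -(w[0]-p[0])*s+(w[1]-p[1])*c)
# bar in hand w5
z=np.load("w5.npz")
```

```text
[ 5.84033485e+02 -1.50816212e+02  1.20999940e-01] 6.932785863230781
[[-1.1, 0.3], [0.2, -0.1], [-0.1, 0.2], [-0.0, -0.2], [-0.1, -0.4], [0.2, -0.8], [1.2, 0.9], [-0.6, -0.5], [0.2, -0.2]]
[[ 505.88750995 -168.13052438   16.        ]
 [ 511.55639753 -197.73278932   16.        ]]
-79.66452805762691 -7.755115415981946
-77.61022722623657 -37.82520395080721
```

```bash
sed -i 's/^o=np.array.*$/o=np.array([579.,-150.7,0]); psi=np.radians(6.92); X=np.array([np.cos(psi),np.sin(psi),0]); Y=np.array([-np.sin(psi),np.cos(psi),0])/' h.py
python3 - <<'E'
from h import *
p,R=tool(); print(torack(p))
toward(rk(-181,-72,29),96.9); toward(rk(-98,-72,29),96.9)
E
```

```text
[-181.48825004  -67.85095329   76.77928884]
shift [-4.3 47.8 -0.7] turn [-0.22  0.03  0.23] from [ 407.  -239.9   76.8] [-89.78  -0.23  96.93]
shift [ -4.4  47.4 -83.7] turn [-0.22  0.03  0.23] from [ 407.  -239.9   76.8] [-89.78  -0.23  96.93]
```

Call:
play_rows(moves=[[1, [-4, 15, 0], [0, 0, 0.2]], [1, [-4, 30, 0], [0, 0, 0.2]], [1, [-4, 42, 0], [0, 0, 0.2]], [1, [-4, 47, 0], [0, 0, 0.2]], [1, [-4, 47, -4], [0, 0, 0.2]], [1, [-4, 47, -10], [0, 0, 0.2]], [1, [-4, 47, -18], [0, 0, 0.2]], [1, [-4, 47, -26], [0, 0, 0.2]], [1, [-4, 47, -34], [0, 0, 0.2]], [1, [-4, 47, -34], [0, 0, 0.2]]])

```text
time: 12.27
eef_pos: [443.6, -240.5, 30.2]
orientation: [-89.9, 0.1, 96.9]
contact_force: [-0.8, 0.8, -1.5]
opening: 30.0
```

Run:
```python
from h import *
s=r.read_state(); print(torack(s["eef_pos"]),s["contact_force"],s["orientation"],s["opening"])
c,K,T=cam("top"); cv2.imwrite("pics/top6.png",cv2.resize(c[130:250,300:450,::-1],None,fx=5,fy=5,interpolation=cv2.INTER_CUBIC))
c,K,T=cam("scene"); cv2.imwrite("pics/scene6.png",cv2.resize(c[100:250,220:360,::-1],None,fx=4,fy=4,interpolation=cv2.INTER_CUBIC))
```

```text
[-145.26587291  -72.8653366    30.24015278] [-0.78054919  0.83160453 -1.4786968 ] [-8.99161533e+01  5.93605698e-02  9.69250206e+01] 29.988888346034805
```

View pics/top6.png

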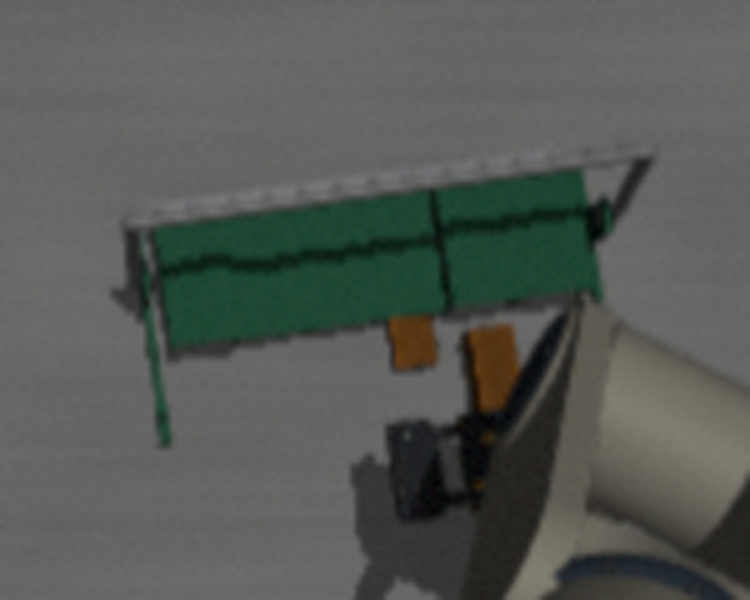

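View pics/scene6.png

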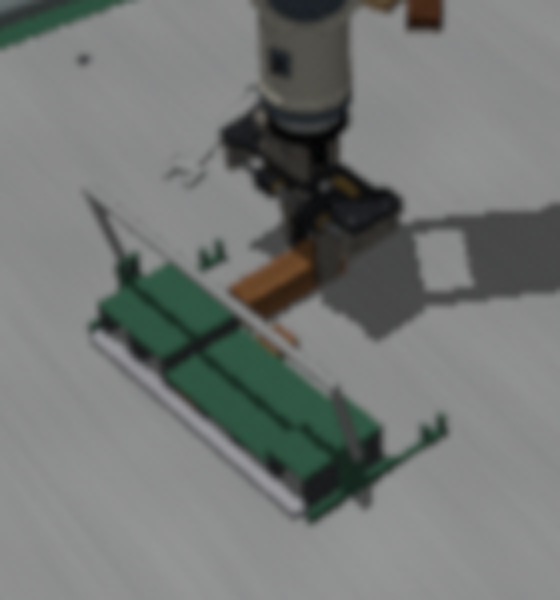

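Call:
play_rows(moves=[[1, [1, 0, -6], [0, 0, 0]], [1, [1, 0, -12], [0, 0, 0]], [1, [1, 0, -18], [0, 0, 0]], [1, [1, 0, -24], [0, 0, 0]], [1, [1, 0, -30], [0, 0, 0]], [1, [1, 0, -36], [0, 0, 0]], [1, [1, 0, -42], [0, 0, 0]], [1, [1, 0, -47], [0, 0, 0]], [1, [1, 0, -47], [0, 0, 0]], [1, [1, 0, -47], [0, 0, 0]]])

```text
time: 13.2
eef_pos: [487.7, -233.5, 29.3]
orientation: [-89.8, -0.0, 96.9]
contact_force: [-0.4, 0.1, -0.9]
opening: 30.0
```

Run:
```python
from h import *
s=r.read_state(); print(torack(s["eef_pos"]),s["contact_force"],s["orientation"],s["opening"])
c,K,T=cam("top"); cv2.imwrite("pics/top7.png",cv2.resize(c[130:250,300:450,::-1],None,fx=5,fy=5,interpolation=cv2.INTER_CUBIC))
c,K,T=cam("scene"); cv2.imwrite("pics/scene7.png",cv2.resize(c[100:250,220:360,::-1],None,fx=4,fy=4,interpolation=cv2.INTER_CUBIC))
```

```text
[-100.63347936  -71.2045412    29.30738691] [-0.42839937  0.12498983 -0.90228659] [-8.97765302e+01 -2.62777639e-02  9.69086285e+01] 30.038267727583197
```

View pics/top7.png

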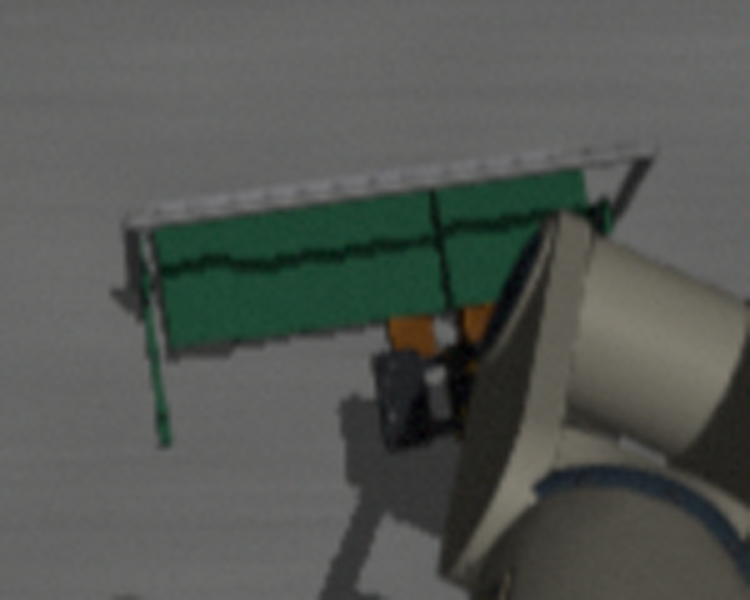

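View pics/scene7.png

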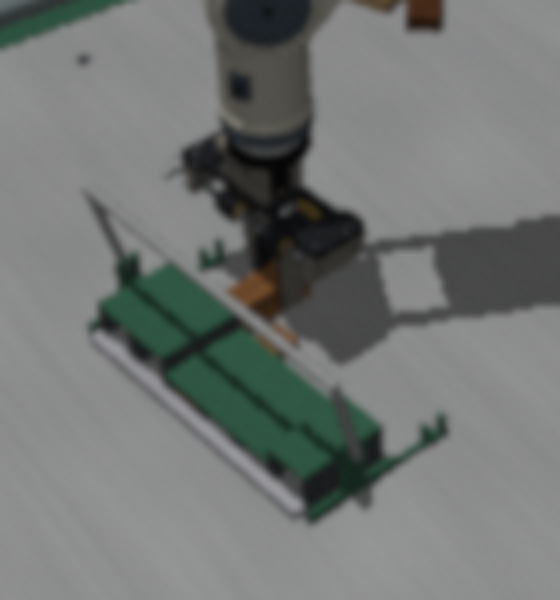

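Call:
play_rows(moves=[[0.04, [0, 2, 0], [0, 0, 0]], [0.04, [0, 2, 0], [0, 0, 0]], [0.04, [0, 2, 0], [0, 0, 0]], [0.04, [0, 2, 0], [0, 0, 0]], [0.04, [0, -10, 0], [0, 0, 0]], [0.04, [0, -30, 0], [0, 0, 0]], [0.04, [0, -40, 10], [0, 0, 0]], [0.04, [0, -40, 28], [0, 0, 0]], [1, [0, -40, 46], [0, 0, 0]], [1, [0, -40, 52], [0, 0, 0]]])

```text
time: 14.13
eef_pos: [434.1, -239.6, 70.4]
orientation: [-89.7, -0.0, 96.9]
contact_force: [0.3, 0.0, 0.1]
opening: 32.6
```

Run:
```python
from h import *
s=r.read_state(); print(torack(s["eef_pos"]),s["contact_force"],s["orientation"],s["opening"])
c,K,T=cam("wrist"); cv2.imwrite("pics/w8.png",c[:,:,::-1])
for y in ([(x,yy) for x in (320,) for yy in (200,)]): pass
z=T
# expected tail corners
print(w2p(K,T,[rk(-129,-72-15,36),rk(-129,-72+15,36)]))
```

```text
[-154.55810661  -70.84181269   70.41620339] [0.25286265 0.0006414  0.11958672] [-8.97380771e+01 -4.43310180e-02  9.68673801e+01] 32.62878870589286
[[289.3736887  284.20392172]
 [340.94644172 284.05472441]]
```

View pics/w8.png

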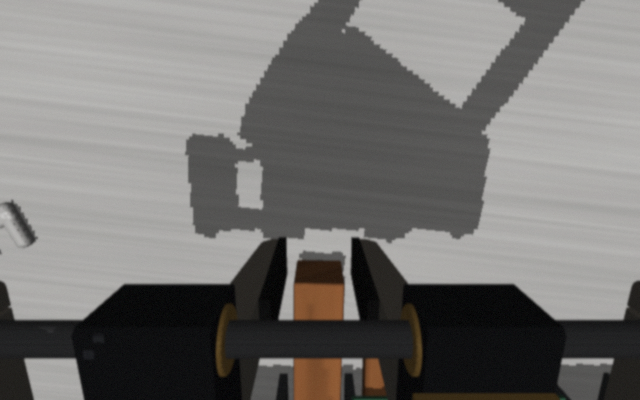

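Call:
play_rows(moves=[[1, [0, 0, 0], [0, 0, 0]], [1, [0, 0, 0], [0, 0, 0]], [1, [0, 0, 0], [0, 0, 0]], [1, [0, 0, 0], [0, 0, 0]], [1, [0, 10, 0], [0, 0, 0]], [1, [0, 25, 0], [0, 0, 0]], [1, [0, 40, 0], [0, 0, 0]], [1, [0, 45, 0], [0, 0, 0]], [1, [-1, 45, -5], [0, 0, 0]], [1, [-1, 45, -12], [0, 0, 0]]])

```text
time: 15.02
eef_pos: [447.9, -239.3, 24.2]
orientation: [-89.7, -0.1, 96.9]
contact_force: [0.4, 0.1, -1.1]
opening: 0.7
```

Call:
play_rows(moves=[[1, [0, 0, -5], [0, 0, 0]], [1, [0, 0, -10], [0, 0, 0]], [1, [0, 0, -15], [0, 0, 0]], [1, [0, 0, -20], [0, 0, 0]], [1, [0, 0, -25], [0, 0, 0]], [1, [0, 0, -29], [0, 0, 0]], [1, [0, 0, -33], [0, 0, 0]], [1, [0, 0, -37], [0, 0, 0]], [1, [0, 0, -40], [0, 0, 0]], [1, [0, 0, -43], [0, 0, 0]]])

```text
time: 15.85
eef_pos: [490.9, -234.2, 24.4]
orientation: [-89.8, -0.0, 96.9]
contact_force: [-1.0, -0.4, -0.0]
opening: 0.6
```

Run:
```python
from h import *
s=r.read_state(); print(torack(s["eef_pos"]),s["contact_force"],s["orientation"],s["opening"])
c,K,T=cam("wrist"); cv2.imwrite("pics/w9.png",c[:,:,::-1])
```

```text
[-97.54106837 -72.25978467  24.35439281] [-1.04067516 -0.41352205 -0.04105129] [-8.97799242e+01 -2.65009632e-02  9.68875554e+01] 0.5571001770096277
```

View pics/w9.png

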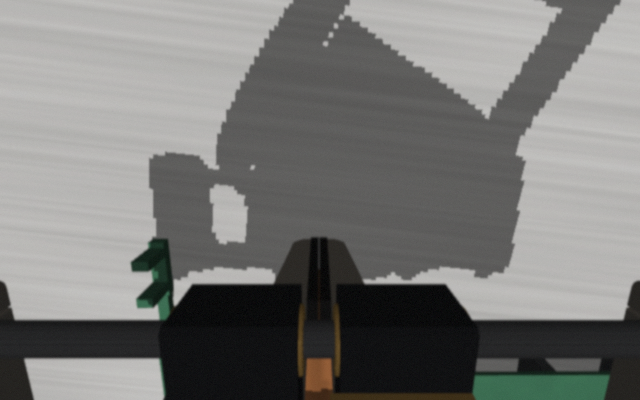

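Call:
play_rows(moves=[[1, [0, 0, -2], [0, 0, 0]], [1, [0, 0, -3], [0, 0, 0]], [1, [0, 0, -4], [0, 0, 0]], [1, [0, 0, -5], [0, 0, 0]], [1, [0, 0, -6], [0, 0, 0]], [1, [0, 0, -7], [0, 0, 0]], [1, [0, 0, -8], [0, 0, 0]], [1, [0, 0, -9], [0, 0, 0]], [1, [0, 0, -10], [0, 0, 0]], [1, [0, 0, -10], [0, 0, 0]]])

```text
time: 16.73
eef_pos: [500.8, -233.0, 24.4]
orientation: [-89.8, -0.0, 96.9]
contact_force: [0.1, 0.4, -0.2]
opening: 0.5
```

Call:
play_rows(moves=[[1, [0, 0, -0.5], [0, 0, 0]], [1, [0, 0, -1], [0, 0, 0]], [1, [0, 0, -1.5], [0, 0, 0]], [1, [0, 0, -2], [0, 0, 0]], [1, [0, 0, -2.5], [0, 0, 0]], [1, [0, 0, -3], [0, 0, 0]], [1, [0, 0, -3.5], [0, 0, 0]], [1, [0, 0, -4], [0, 0, 0]], [1, [0, 0, -4.5], [0, 0, 0]], [1, [0, 0, -5], [0, 0, 0]]])

```text
time: 17.57
eef_pos: [505.5, -232.4, 24.3]
orientation: [-89.8, -0.0, 96.9]
contact_force: [-0.9, -0.9, 0.3]
opening: 0.5
```

Call:
play_rows(moves=[[1, [0, 0, -0.5], [0, 0, 0]], [1, [0, 0, -1], [0, 0, 0]], [1, [0, 0, -1.5], [0, 0, 0]], [1, [0, 0, -2], [0, 0, 0]], [1, [0, 0, -2.5], [0, 0, 0]], [1, [0, 0, -3], [0, 0, 0]], [1, [0, 0, -3.5], [0, 0, 0]], [1, [0, 0, -4], [0, 0, 0]], [1, [0, 0, -4], [0, 0, 0]], [1, [0, 0, -4], [0, 0, 0]]])

```text
time: 18.4
eef_pos: [508.6, -232.0, 24.2]
orientation: [-89.7, -0.0, 96.9]
contact_force: [-4.6, -1.6, 3.3]
opening: 0.3
```

Run:
```python
from h import *
s=r.read_state(); print(torack(s["eef_pos"]),s["contact_force"],s["orientation"],s["opening"])
c,K,T=cam("scene"); cv2.imwrite("pics/scene10.png",cv2.resize(c[100:250,220:360,::-1],None,fx=4,fy=4,interpolation=cv2.INTER_CUBIC))
```

```text
[-79.67923095 -72.22305574  24.22716715] [-4.64426357 -1.64363587  3.28325078] [-8.96928007e+01 -4.55584344e-02  9.68948974e+01] 0.3473274677819841
```

View pics/scene10.png

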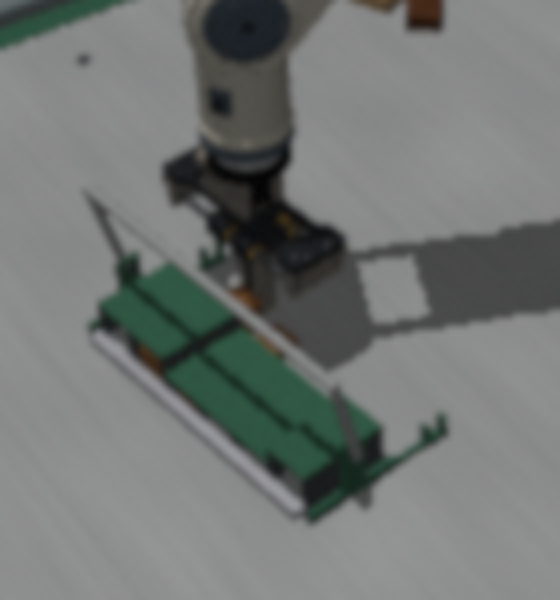

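Call:
play_rows(moves=[[1, [0, 0, -0.5], [0, 0, 0]], [1, [0, 0, -1], [0, 0, 0]], [1, [0, 0, -1.5], [0, 0, 0]], [1, [0, 0, -1.5], [0, 0, 0]], [1, [0, 0, -1.5], [0, 0, 0]], [1, [0, 0, -1.5], [0, 0, 0]], [1, [0, 0, -1.5], [0, 0, 0]], [1, [0, 0, -1.5], [0, 0, 0]], [1, [0, 0, -1.5], [0, 0, 0]], [1, [0, 0, -1.5], [0, 0, 0]]])

```text
time: 19.28
eef_pos: [508.7, -231.8, 24.1]
orientation: [-89.5, -0.1, 96.9]
contact_force: [-9.9, -3.1, 7.0]
opening: 0.5
```

Call:
play_rows(moves=[[1, [0, 0, 10], [0, 0, 0]], [1, [0, 0, 30], [0, 0, 0]], [1, [0, -30, 45], [0, 0, 0]], [1, [0, -65, 60], [0, 0, 0]], [-0.3, [20, -95, 75], [0, 0, 0]], [-0.3, [55, -105, 80], [0, 0, 0]], [-0.3, [94, -105, 80], [0, 0, 0]], [-0.3, [134, -105, 80], [0, 0, 0]], [-0.3, [174, -105, 80], [0, 0, 0]], [-0.3, [214, -105, 80], [0, 0, 0]]])

```text
time: 20.12
eef_pos: [405.9, -27.4, 130.0]
orientation: [-89.9, -0.0, 96.8]
contact_force: [0.5, 0.0, 0.1]
opening: 38.3
```

```bash
sed -i 's/^o=np.array(\[579.,-150.7,0\]); psi=np.radians(6.92)/o=np.array([584.,-150.8,0]); psi=np.radians(6.93)/' h.py
python3 - <<'E'
from h import *
c,K,T=cam("top"); cv2.imwrite("pics/top11.png",c[:,:,::-1])
toward([420,230,160],94)
E
```

```text
shift [248.3 -29.7 -45.8] turn [-0.21  2.93  0.17] from [404.3 -22.  129.7] [-89.79  -0.17  96.93]
```

View pics/top11.png

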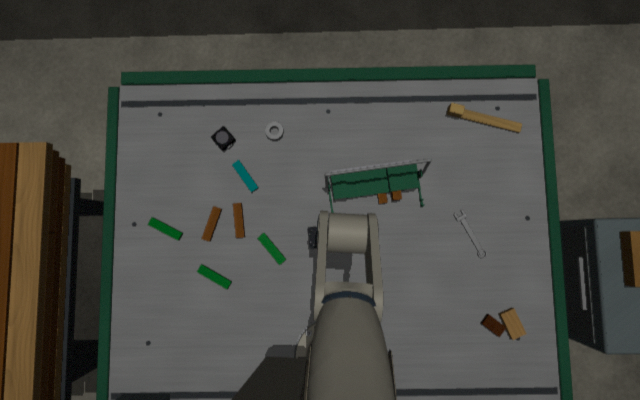

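Call:
play_rows(moves=[[-0.3, [30, -3, -5], [0, 0.3, 0]], [-0.3, [65, -6, -9], [0, 0.6, 0]], [-0.3, [100, -9, -14], [0, 0.9, 0]], [-0.3, [135, -12, -18], [0, 1.2, 0]], [-0.3, [170, -15, -23], [0, 1.5, 0]], [-0.3, [205, -18, -27], [0, 1.8, 0]], [-0.3, [240, -21, -32], [0, 2.2, 0]], [-0.3, [270, -24, -36], [0, 2.6, 0]], [-0.3, [290, -25, -38], [0, 2.8, 0]], [-0.3, [300, -25, -38], [0, 3, 0]]])

```text
time: 21.0
eef_pos: [408.5, 276.1, 155.0]
orientation: [-89.9, -0.1, 94.0]
contact_force: [0.5, 0.5, 0.3]
opening: 59.7
```

Run:
```python
from h import *
c,K,T=cam("wrist"); cv2.imwrite("pics/w12.png",c[:,:,::-1]); np.savez("w12.npz",K=K,T=T)
p,R=tool(); print(p,r.read_state()["opening"])
```

```text
[408.20327672 276.15467906 154.80879024] 59.56697883068595
```

View pics/w12.png

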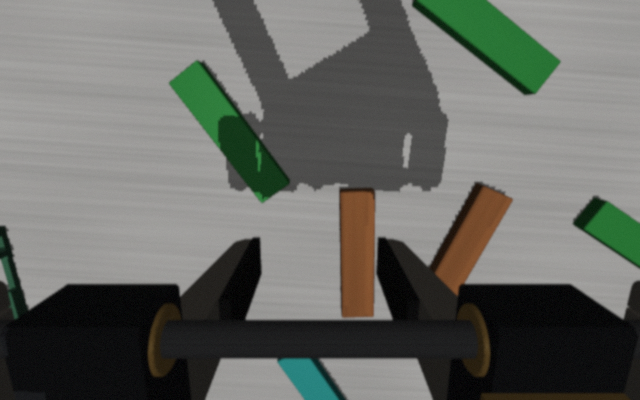

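Run:
```python
from h import *
z=np.load("w12.npz"); W=p2w(z["K"],z["T"],[(340.5,192.5),(374.5,191),(342,316),(374,316)],16); print(W.round(1))
for a,b in ((0,2),(1,3)):
    u=W[b]-W[a]; print(np.degrees(np.arctan2(u[1],u[0])),np.linalg.norm(u))
m=W.mean(0);print(m,np.linalg.norm(W[0]-W[1]))
u=(W[2]+W[3]-W[0]-W[1]); u/=np.linalg.norm(u); g=m-u*32; yaw=np.degrees(np.arctan2(u[1],u[0]))
print(g,yaw); toward([g[0],g[1],20],yaw+90)
```

```text
[[400.9 295.4  16. ]
 [397.7 324.   16. ]
 [517.6 306.5  16. ]
 [515.7 336.2  16. ]]
5.437988398655952 117.21666322087972
5.899692973482875 118.56678839128075
[457.99212122 315.5222006   16.        ] 28.740016124617995
[426.1486922 312.360551   16.       ] 5.670162581937413
shift [ 34.6 134.8 -20.8] turn [-0.15 -1.72  0.1 ] from [408.2 276.2 154.8] [-89.85  -0.1   93.95]
```

Call:
play_rows(moves=[[-0.3, [20, 15, -12], [0, -1, 0]], [-0.3, [34.5, 35, -21], [0, -1.7, 0]], [-0.3, [34.5, 65, -21], [0, -1.7, 0]], [-0.3, [34.5, 95, -21], [0, -1.7, 0]], [-0.3, [34.5, 118, -21], [0, -1.7, 0]], [-0.3, [34.5, 130, -21], [0, -1.7, 0]], [-0.3, [34.5, 135, -21], [0, -1.7, 0]], [-0.3, [34.5, 135, -21], [0, -1.7, 0]], [1, [34.5, 135, -21], [0, -1.7, 0]], [1, [34.5, 135, -21], [0, -1.7, 0]]])

```text
time: 21.88
eef_pos: [427.2, 309.7, 21.0]
orientation: [-89.9, -0.1, 95.6]
contact_force: [-0.4, 0.5, -0.5]
opening: 48.0
```

Call:
play_rows(moves=[[1, [0, 0, 0], [0, 0, 0]], [1, [0, 0, 0], [0, 0, 0]], [1, [0, 0, 0], [0, 0, 0]], [1, [0, 0, 0], [0, 0, 0]], [1, [0, 0, 0], [0, 0, 0]], [1, [0, 0, 0], [0, 0, 0]], [1, [0, -2, 0], [0, 0, 0]], [1, [0, -10, 0], [0, 0, 0]], [1, [0, -25, 0], [0, 0, 0]], [1, [0, -40, 0], [0, 0, 0]]])

```text
time: 22.72
eef_pos: [425.9, 309.0, 60.1]
orientation: [-89.7, 0.0, 95.6]
contact_force: [-1.1, -0.7, -0.7]
opening: 29.7
```

Run:
```python
from h import *
c,K,T=cam("wrist"); cv2.imwrite("pics/w13.png",c[:,:,::-1]); np.savez("w13.npz",K=K,T=T)
s=r.read_state(); print(s["opening"])
toward(rk(-200,24,60),96.93)
```

```text
29.225894977208096
shift [-454.7    2.2   89.6] turn [-0.08 -1.34  0.1 ] from [427.5 310.1  62.9] [-89.92  -0.1   95.59]
```

View pics/w13.png

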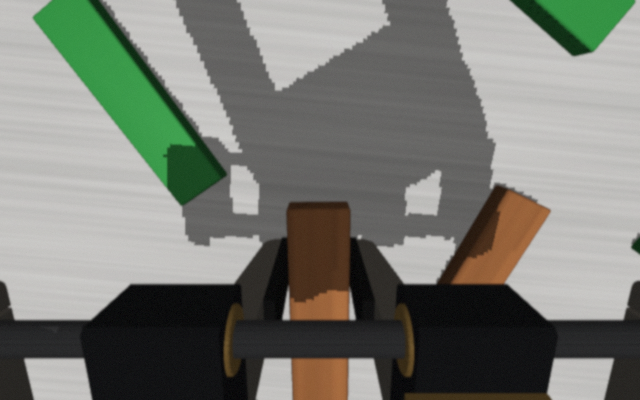

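Call:
play_rows(moves=[[1, [-20, 0, 15], [0, 0, 0]], [1, [-58, 0, 30], [0, 0, 0]], [1, [-96, 0, 45], [0, 0, 0]], [1, [-134, 0, 60], [0, 0, 0]], [1, [-173, 0, 70], [0, 0, 0]], [1, [-212, 0, 80], [0, 0, 0]], [1, [-251, 0, 85], [0, -0.4, 0]], [1, [-291, 0, 89], [0, -0.8, 0]], [1, [-331, 0, 89], [0, -1.2, 0]], [1, [-371, 0, 89], [0, -1.4, 0]]])

```text
time: 23.6
eef_pos: [373.5, -70.4, 60.1]
orientation: [-89.8, -0.0, 97.0]
contact_force: [1.4, 0.3, -0.4]
opening: 29.6
```

Call:
play_rows(moves=[[1, [-25, 0, 0], [0, 0, 0]], [1, [-50, 0, 0], [0, 0, 0]], [1, [-70, 5, 0], [0, 0, 0]], [1, [-82, 15, 0], [0, 0, 0]], [1, [-84, 25, 0], [0, 0, 0]], [1, [-84, 32, 0], [0, 0, 0]], [1, [-84, 37, 0], [0, 0, 0]], [1, [-84, 37, 0], [0, 0, 0]], [1, [-84, 37, 0], [0, 0, 0]], [1, [-84, 37, 0], [0, 0, 0]]])

```text
time: 24.43
eef_pos: [384.2, -151.6, 23.0]
orientation: [-89.8, -0.0, 97.0]
contact_force: [0.1, 0.1, -0.8]
opening: 29.3
```

Run:
```python
from h import *
s=r.read_state(); print(s["opening"],torack(s["eef_pos"]))
toward(rk(-145,24,22.5),96.93)
toward(rk(-104,24,22.5),96.93)
c,K,T=cam("top"); cv2.imwrite("pics/top14.png",cv2.resize(c[130:250,300:450,::-1],None,fx=5,fy=5,interpolation=cv2.INTER_CUBIC))
c,K,T=cam("wrist"); cv2.imwrite("pics/w14.png",c[:,:,::-1])
c,K,T=cam("scene"); cv2.imwrite("pics/scene14.png",cv2.resize(c[130:280,220:360,::-1],None,fx=4,fy=4,interpolation=cv2.INTER_CUBIC))
```

```text
29.33576557781932 [-198.47922712   23.34715763   23.04874077]
shift [  0.6   0.4 -53.5] turn [-0.21  0.1   0.02] from [ 384.2 -151.6   23. ] [-8.979e+01 -2.000e-02  9.703e+01]
shift [  0.5   0.2 -94.5] turn [-0.21  0.1   0.02] from [ 384.2 -151.6   23. ] [-8.979e+01 -2.000e-02  9.703e+01]
```

View pics/top14.png

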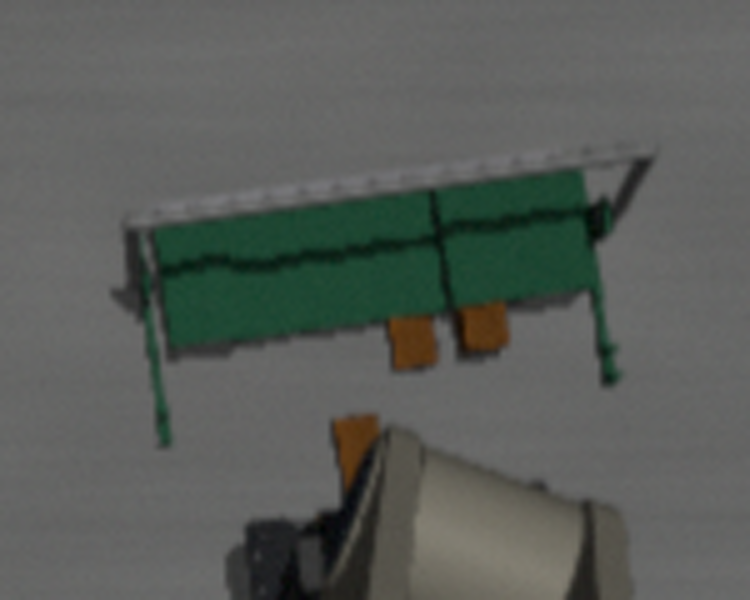

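View pics/w14.png

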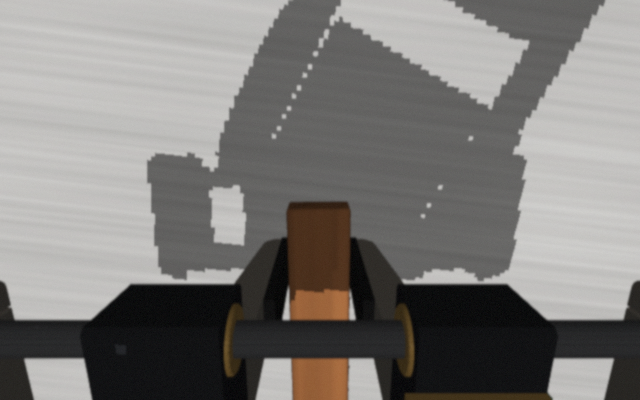

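View pics/scene14.png

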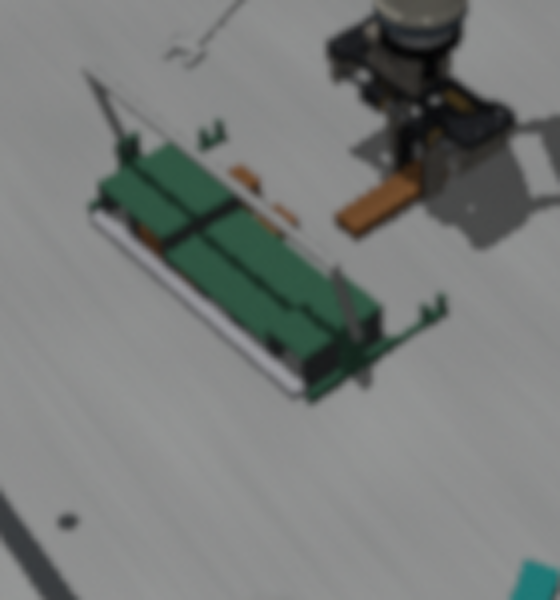

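Run:
```python
from h import *
c,K,T=cam("top")
f=lambda P:((w2p(K,T,P)-[300,130])*5).round(0).tolist()
print("nose",f([rk(-106.5,23.3+15,19),rk(-106.5,23.3-15,19)]))
print("stored",f([rk(-75,-24+15,16),rk(-75,-24-15,16)]))
print("thick",f([rk(-75,-72+15,36),rk(-75,-72-15,36)]))
print("roofL front/back",f([rk(-45,144,45),rk(45,144,45)]), "step",f([rk(-45,-48,45),rk(45,-48,45)]),"R",f([rk(-45,-144,45),rk(45,-144,45)]))
```

```text
nose [[336.0, 415.0], [380.0, 409.0]]
stored [[397.0, 360.0], [440.0, 354.0]]
thick [[472.0, 348.0], [516.0, 342.0]]
roofL front/back [[171.0, 344.0], [152.0, 212.0]] step [[454.0, 305.0], [433.0, 174.0]] R [[595.0, 285.0], [574.0, 154.0]]
```

Call:
play_rows(moves=[[1, [0.5, 0, -12], [0, 0, 0]], [1, [0.5, 0, -26], [0, 0, 0]], [1, [0.5, 0, -40], [0, 0, 0]], [1, [0.5, 0, -50], [0, 0, 0]], [1, [0.5, 0, -58], [0, 0, 0]], [1, [0.5, 0, -66], [0, 0, 0]], [1, [0.5, 0, -74], [0, 0, 0]], [1, [0.5, 0, -82], [0, 0, 0]], [1, [0.5, 0, -90], [0, 0, 0]], [1, [0.5, 0, -94], [0, 0, 0]]])

```text
time: 25.47
eef_pos: [478.5, -140.0, 22.5]
orientation: [-89.8, -0.0, 97.0]
contact_force: [0.7, -0.2, -0.8]
opening: 29.6
```

Run:
```python
from h import *
s=r.read_state(); print(s["opening"],torack(s["eef_pos"]),s["contact_force"])
c,K,T=cam("scene"); cv2.imwrite("pics/scene15.png",cv2.resize(c[130:280,220:360,::-1],None,fx=4,fy=4,interpolation=cv2.INTER_CUBIC))
```

```text
29.59203824783274 [-103.44111166   23.40873168   22.50357877] [ 0.71050027 -0.16813179 -0.83945556]
```

View pics/scene15.png

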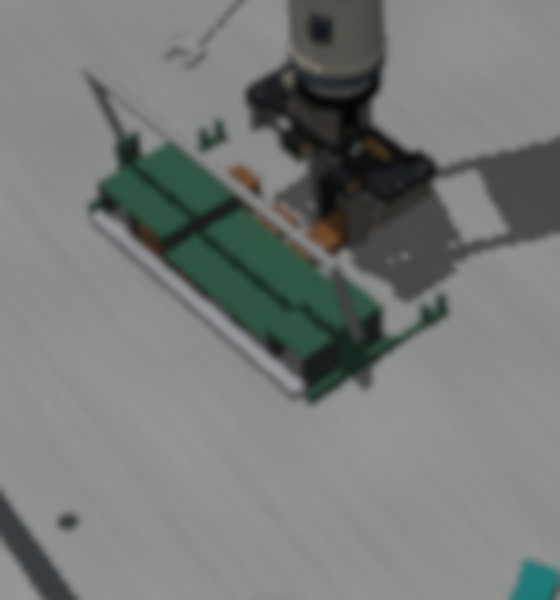

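Call:
play_rows(moves=[[0.04, [0, 1.5, 0], [0, 0, 0]], [0.04, [0, 1.5, 0], [0, 0, 0]], [0.04, [0, 1.5, 0], [0, 0, 0]], [0.04, [0, 1.5, 0], [0, 0, 0]], [0.04, [0, -10, 0], [0, 0, 0]], [0.04, [0, -28, 0], [0, 0, 0]], [0.04, [0, -30, 10], [0, 0, 0]], [0.04, [0, -30, 28], [0, 0, 0]], [1, [0, -30, 46], [0, 0, 0]], [1, [0, -30, 54], [0, 0, 0]]])

```text
time: 26.35
eef_pos: [420.8, -146.3, 52.6]
orientation: [-89.7, -0.1, 97.0]
contact_force: [-0.6, -0.4, -0.6]
opening: 32.8
```

Run:
```python
from h import *
c,K,T=cam("wrist"); cv2.imwrite("pics/w16.png",c[:,:,::-1])
s=r.read_state(); print(s["opening"],torack(s["eef_pos"]),s["contact_force"])
print(w2p(K,T,[rk(-131,24-15,16),rk(-131,24+15,16)]))
```

```text
28.66720600491239 [-162.07389991   24.20607373   52.52444524] [-1.1757928   0.82812737 -0.33741724]
[[291.4700304  290.12924997]
 [342.21393133 290.05153678]]
```

View pics/w16.png

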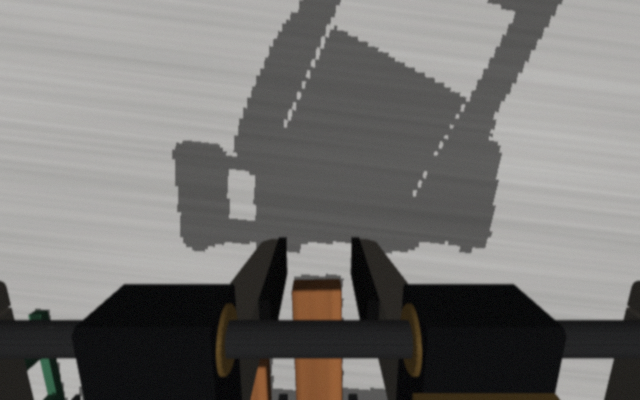

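Call:
play_rows(moves=[[1, [0, 0, 0], [0, 0, 0]], [1, [0, 0, 0], [0, 0, 0]], [1, [0, 0, 0], [0, 0, 0]], [1, [0, 0, 0], [0, 0, 0]], [1, [0, 8, 0], [0, 0, 0]], [1, [0, 20, 0], [0, 0, 0]], [1, [0, 29, 0], [0, 0, 0]], [1, [0, 32, 0], [0, 0, 0]], [1, [0, 32, -8], [0, 0, 0]], [1, [0, 32, -16], [0, 0, 0]]])

```text
time: 27.23
eef_pos: [439.8, -144.5, 20.3]
orientation: [-89.7, -0.0, 97.0]
contact_force: [0.7, 0.0, -0.6]
opening: 0.2
```

Call:
play_rows(moves=[[1, [0, 0, -5], [0, 0, 0]], [1, [0, 0, -10], [0, 0, 0]], [1, [0, 0, -16], [0, 0, 0]], [1, [0, 0, -22], [0, 0, 0]], [1, [0, 0, -28], [0, 0, 0]], [1, [0, 0, -34], [0, 0, 0]], [1, [0, 0, -40], [0, 0, 0]], [1, [0, 0, -46], [0, 0, 0]], [1, [0, 0, -50], [0, 0, 0]], [1, [0, 0, -53], [0, 0, 0]]])

```text
time: 28.07
eef_pos: [492.7, -138.2, 20.4]
orientation: [-89.8, -0.0, 97.0]
contact_force: [-1.2, -0.2, 1.0]
opening: 0.4
```

Run:
```python
from h import *
s=r.read_state(); print(s["opening"],torack(s["eef_pos"]),s["contact_force"])
c,K,T=cam("scene"); cv2.imwrite("pics/scene17.png",cv2.resize(c[130:280,220:360,::-1],None,fx=4,fy=4,interpolation=cv2.INTER_CUBIC))
```

```text
0.39522399672709896 [-89.07326923  23.5655278   20.35493955] [-1.19054102 -0.23619014  0.9706762 ]
```

View pics/scene17.png

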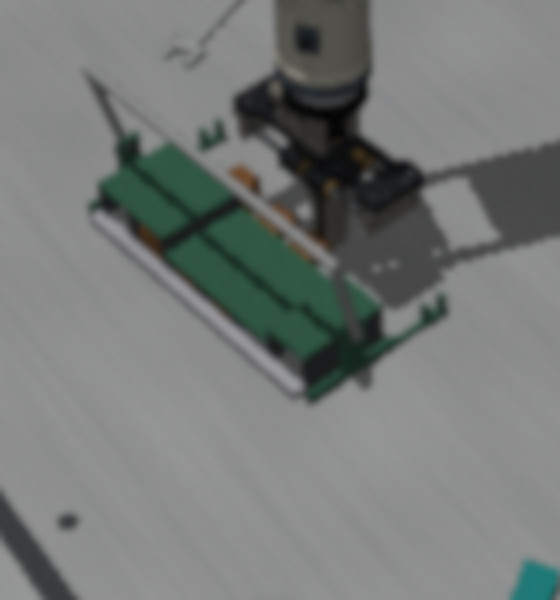

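Home should come at about −85; creep the last few millimetres.

Call:
play_rows(moves=[[1, [0, 0, -0.7], [0, 0, 0]], [1, [0, 0, -1.4], [0, 0, 0]], [1, [0, 0, -2.1], [0, 0, 0]], [1, [0, 0, -2.8], [0, 0, 0]], [1, [0, 0, -3.5], [0, 0, 0]], [1, [0, 0, -4], [0, 0, 0]], [1, [0, 0, -4.5], [0, 0, 0]], [1, [0, 0, -5], [0, 0, 0]], [1, [0, 0, -5], [0, 0, 0]], [1, [0, 0, -5], [0, 0, 0]]])

```text
time: 28.95
eef_pos: [496.9, -137.6, 20.3]
orientation: [-89.8, -0.0, 97.0]
contact_force: [-2.1, -0.8, 0.3]
opening: 0.3
```

Call:
play_rows(moves=[[1, [0, 0, -0.5], [0, 0, 0]], [1, [0, 0, -1], [0, 0, 0]], [1, [0, 0, -1.5], [0, 0, 0]], [1, [0, 0, -1.5], [0, 0, 0]], [1, [0, 0, -1.5], [0, 0, 0]], [1, [0, 0, -1.5], [0, 0, 0]], [1, [0, 0, -1.5], [0, 0, 0]], [1, [0, 0, -1.5], [0, 0, 0]], [1, [0, 0, -1.5], [0, 0, 0]], [1, [0, 0, -1.5], [0, 0, 0]]])

```text
time: 29.78
eef_pos: [497.0, -137.4, 20.1]
orientation: [-89.6, -0.1, 97.0]
contact_force: [-6.1, -2.6, 5.0]
opening: 0.5
```

Call:
play_rows(moves=[[1, [0, 0, 12], [0, 0, 0]], [1, [0, 0, 35], [0, 0, 0]], [1, [0, -30, 55], [0, 0, 0]], [1, [10, -65, 70], [0, 0, 0]], [-0.3, [35, -95, 85], [0, 1, 0]], [-0.3, [70, -110, 95], [0, 4, 0]], [-0.3, [108, -115, 100], [0, 7, 0]], [-0.3, [147, -115, 105], [0, 10, 0]], [-0.3, [187, -115, 105], [0, 13, 0]], [-0.3, [227, -115, 105], [0, 16, 0]]])

```text
time: 30.62
eef_pos: [366.4, 76.5, 136.3]
orientation: [-89.9, -0.0, 80.8]
contact_force: [0.9, 0.2, 0.3]
opening: 38.3
```

Run:
```python
from h import *
c,K,T=cam("top"); cv2.imwrite("pics/top18.png",c[:,:,::-1])
toward([385,375,155],72)
```

```text
shift [291.8 -17.9  29.2] turn [-0.15  8.54  0.14] from [365.8  82.4 136.3] [-89.86  -0.15  80.54]
```

View pics/top18.png

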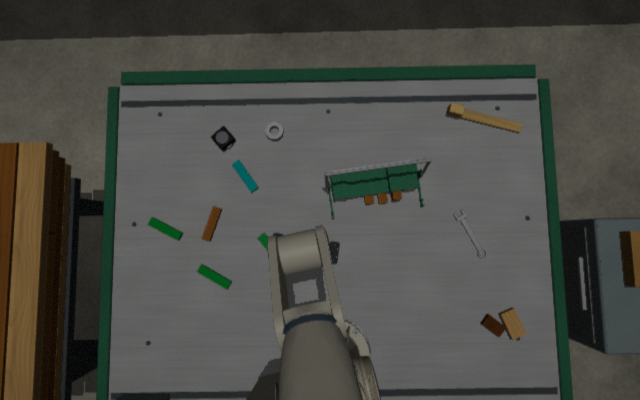

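A at (212,223) is unmoved; three tails are in the rack at (368,199), (382,198), (396,196). On to the last bar.

Call:
play_rows(moves=[[-0.3, [30, -2, 3], [0, 1, 0]], [-0.3, [65, -4, 6], [0, 2, 0]], [-0.3, [100, -6, 10], [0, 3, 0]], [-0.3, [135, -8, 14], [0, 4, 0]], [-0.3, [170, -10, 18], [0, 5, 0]], [-0.3, [205, -13, 22], [0, 6, 0]], [-0.3, [240, -16, 26], [0, 7, 0]], [-0.3, [270, -18, 29], [0, 8, 0]], [-0.3, [288, -18, 29], [0, 8.5, 0]], [-0.3, [292, -18, 29], [0, 8.5, 0]]])

```text
time: 31.5
eef_pos: [384.8, 371.0, 153.9]
orientation: [-89.8, -0.1, 72.6]
contact_force: [-0.0, 0.4, -0.1]
opening: 59.7
```

Run:
```python
from h import *
c,K,T=cam("wrist"); cv2.imwrite("pics/w19.png",c[:,:,::-1]); np.savez("w19.npz",K=K,T=T)
p,R=tool(); print(p,r.read_state()["opening"])
```

```text
[384.49042944 369.75197376 153.64235751] 60.030295545145584
```

View pics/w19.png

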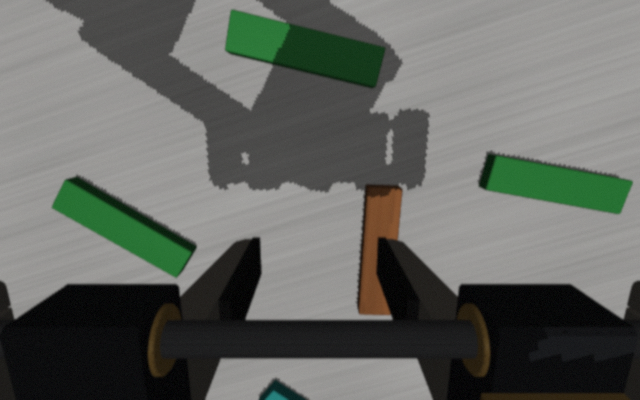

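Run:
```python
import cv2
t=cv2.imread("pics/w19.png")
cv2.imwrite("pics/w19a.png",cv2.resize(t[175:325,330:430],None,fx=4,fy=4,interpolation=cv2.INTER_CUBIC))
```

```text
(no output)
```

View pics/w19a.png

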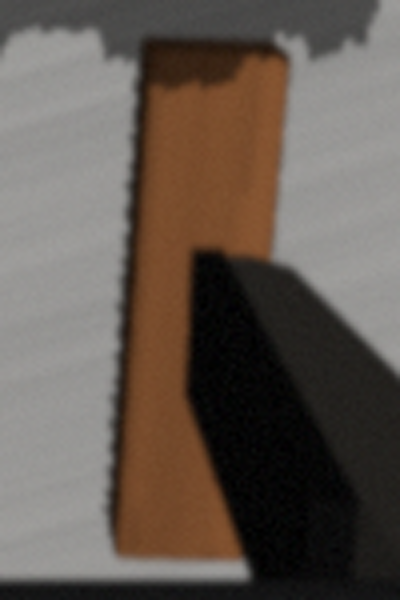

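Run:
```python
from h import *
z=np.load("w19.npz"); W=p2w(z["K"],z["T"],[(366.5,187.5),(402,190.5),(359.5,314),(398,240.5)],16); print(W.round(1))
for a,b in ((0,2),(1,3)):
    u=W[b]-W[a]; print(np.degrees(np.arctan2(u[1],u[0])),np.linalg.norm(u))
print(np.linalg.norm(W[0]-W[1]))
u=W[2]-W[0]; u/=np.linalg.norm(u); n=np.array([-u[1],u[0],0]); g=W[0]+u*28+n*15; yaw=np.degrees(np.arctan2(u[1],u[0]))
print(g,yaw,"centre",W[0]+u*60+n*15); toward([g[0],g[1],20],yaw+90)
```

```text
[[386.5 413.8  16. ]
 [398.  441.6  16. ]
 [499.2 375.7  16. ]
 [440.2 427.4  16. ]]
-18.713758084666413 118.92393964834555
-18.668677925655487 44.54716965387023
30.072460000818744
[417.87098966 419.05709409  16.        ] -18.713758084666413 centre [448.17925409 408.79020035  16.        ]
shift [ 57.  133.6 -17.6] turn [-0.19  1.31  0.  ] from [384.5 369.8 153.6] [-89.81  -0.    72.6 ]
```

Call:
play_rows(moves=[[-0.3, [28, 10, -9], [0, 0.7, 0]], [-0.3, [57, 25, -18], [0, 1.3, 0]], [-0.3, [57, 60, -18], [0, 1.3, 0]], [-0.3, [57, 92, -18], [0, 1.3, 0]], [-0.3, [57, 116, -18], [0, 1.3, 0]], [-0.3, [57, 129, -18], [0, 1.3, 0]], [-0.3, [57, 134, -18], [0, 1.3, 0]], [-0.3, [57, 134, -18], [0, 1.3, 0]], [1, [57, 134, -18], [0, 1.3, 0]], [1, [57, 134, -18], [0, 1.3, 0]]])

```text
time: 32.38
eef_pos: [419.1, 417.5, 21.1]
orientation: [-89.9, -0.1, 71.2]
contact_force: [-0.6, 0.8, 0.4]
opening: 48.6
```

Call:
play_rows(moves=[[1, [0, 0, 0], [0, 0, 0]], [1, [0, 0, 0], [0, 0, 0]], [1, [0, 0, 0], [0, 0, 0]], [1, [0, 0, 0], [0, 0, 0]], [1, [0, 0, 0], [0, 0, 0]], [1, [0, 0, 0], [0, 0, 0]], [1, [0, -2, 0], [0, 0, 0]], [1, [0, -10, 0], [0, 0, 0]], [1, [0, -25, 0], [0, 0, 0]], [1, [0, -40, 0], [0, 0, 0]]])

```text
time: 33.22
eef_pos: [417.9, 416.6, 60.0]
orientation: [-89.8, 0.1, 71.2]
contact_force: [-0.4, 0.0, -0.1]
opening: 30.1
```

Run:
```python
from h import *
c,K,T=cam("wrist"); cv2.imwrite("pics/w20.png",c[:,:,::-1])
s=r.read_state(); print(s["opening"])
toward(rk(-200,150,60),96.93)
toward(rk(-200,72,60),96.93)
```

```text
29.650856805439457
shift [-437.1    2.3  -94. ] turn [ -0.11 -25.74   0.1 ] from [419.3 418.   63.1] [-8.987e+01 -8.000e-02  7.119e+01]
shift [-507.3    2.1 -127.9] turn [ -0.11 -25.74   0.1 ] from [419.3 418.   63.1] [-8.987e+01 -8.000e-02  7.119e+01]
```

View pics/w20.png

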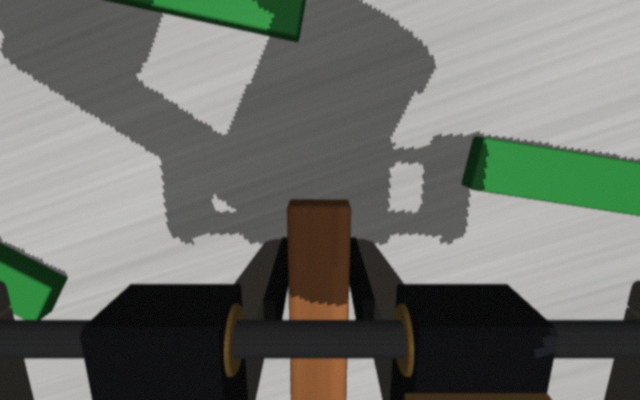

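Call:
play_rows(moves=[[1, [-25, -3, -6], [0, -2, 0]], [1, [-63, -3, -16], [0, -5, 0]], [1, [-101, -3, -26], [0, -8, 0]], [1, [-140, -3, -36], [0, -11, 0]], [1, [-179, -3, -45], [0, -14, 0]], [1, [-218, -3, -55], [0, -17, 0]], [1, [-257, -3, -65], [0, -20, 0]], [1, [-297, -3, -75], [0, -22, 0]], [1, [-337, -3, -85], [0, -24, 0]], [1, [-377, -3, -95], [0, -25.7, 0]]])

```text
time: 34.1
eef_pos: [386.2, 27.9, 63.0]
orientation: [-89.8, -0.0, 97.0]
contact_force: [0.3, 0.0, -0.9]
opening: 29.2
```

Run:
```python
from h import *
s=r.read_state(); print(s["opening"])
toward(rk(-200,72,22.5),96.93)
```

```text
29.227168056549562
shift [-129.2   40.5   25.3] turn [-0.17  0.1   0.02] from [386.2  27.9  63. ] [-8.983e+01 -2.000e-02  9.703e+01]
```

Call:
play_rows(moves=[[1, [-25, 0, 6], [0, 0, 0]], [1, [-55, 0, 12], [0, 0, 0]], [1, [-85, 0, 18], [0, 0, 0]], [1, [-110, 5, 24], [0, 0, 0]], [1, [-124, 15, 25], [0, 0, 0]], [1, [-129, 28, 25], [0, 0, 0]], [1, [-129, 36, 25], [0, 0, 0]], [1, [-129, 40, 25], [0, 0, 0]], [1, [-129, 40, 25], [0, 0, 0]], [1, [-129, 40, 25], [0, 0, 0]]])

```text
time: 34.93
eef_pos: [377.0, -100.9, 22.8]
orientation: [-89.7, -0.0, 96.9]
contact_force: [-0.1, 0.2, -0.2]
opening: 29.6
```

Run:
```python
from h import *
s=r.read_state(); t=torack(s["eef_pos"]); print(s["opening"],t)
toward(rk(-104,72,22.5),96.93)
c,K,T=cam("top"); cv2.imwrite("pics/top21.png",cv2.resize(c[130:250,300:450,::-1],None,fx=5,fy=5,interpolation=cv2.INTER_CUBIC))
f=lambda P:((w2p(K,T,P)-[300,130])*5).round(0).tolist()
print("nose",f([rk(t[0]+92,t[1]+15,19),rk(t[0]+92,t[1]-15,19)]))
c,K,T=cam("wrist"); cv2.imwrite("pics/w21.png",c[:,:,::-1])
```

```text
29.647218574786557 [-199.45868687   74.48196827   22.79290921]
shift [ -2.5  -0.1 -95.5] turn [-0.25  0.01  0.04] from [ 377.  -100.9   22.8] [-8.975e+01 -4.000e-02  9.694e+01]
nose [[262.0, 427.0], [305.0, 421.0]]
```

View pics/top21.png

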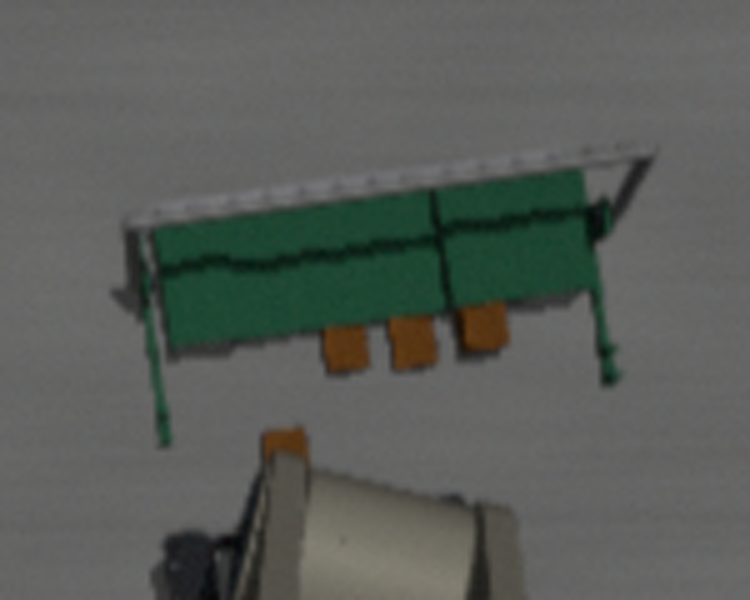

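View pics/w21.png

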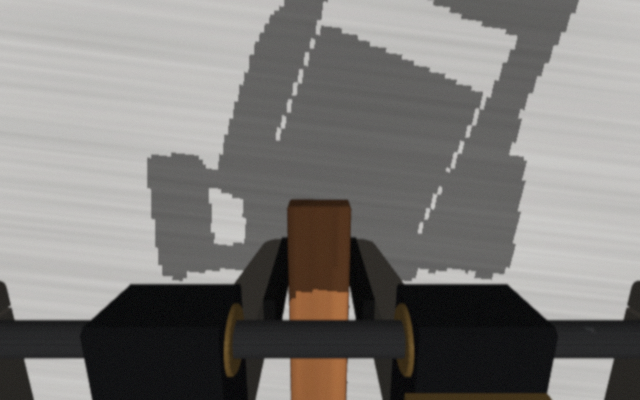

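Call:
play_rows(moves=[[1, [-2, 0, -12], [0, 0, 0]], [1, [-3, 0, -26], [0, 0, 0]], [1, [-3, 0, -40], [0, 0, 0]], [1, [-3, 0, -50], [0, 0, 0]], [1, [-3, 0, -58], [0, 0, 0]], [1, [-3, 0, -66], [0, 0, 0]], [1, [-3, 0, -74], [0, 0, 0]], [1, [-3, 0, -82], [0, 0, 0]], [1, [-3, 0, -90], [0, 0, 0]], [1, [-3, 0, -95], [0, 0, 0]]])

```text
time: 35.87
eef_pos: [472.9, -93.1, 22.5]
orientation: [-89.8, -0.0, 96.9]
contact_force: [1.1, -0.0, 0.0]
opening: 29.9
```

Run:
```python
from h import *
s=r.read_state(); print(s["opening"],torack(s["eef_pos"]),s["contact_force"])
c,K,T=cam("scene"); cv2.imwrite("pics/scene22.png",cv2.resize(c[130:280,220:360,::-1],None,fx=4,fy=4,interpolation=cv2.INTER_CUBIC))
```

```text
29.89244340631621 [-103.30050917   70.69396139   22.49341433] [ 1.14576398 -0.0228658   0.03509276]
```

View pics/scene22.png

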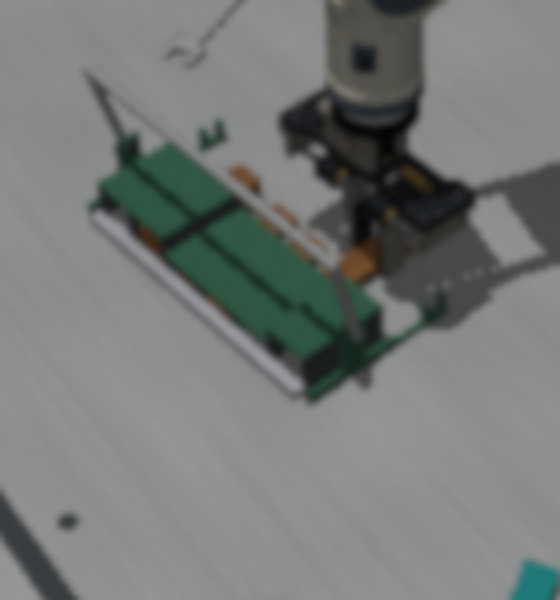

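Call:
play_rows(moves=[[0.04, [0, 1.5, 0], [0, 0, 0]], [0.04, [0, 1.5, 0], [0, 0, 0]], [0.04, [0, 1.5, 0], [0, 0, 0]], [0.04, [0, 1.5, 0], [0, 0, 0]], [0.04, [0, -10, 0], [0, 0, 0]], [0.04, [0, -28, 0], [0, 0, 0]], [0.04, [0, -30, 10], [0, 0, 0]], [0.04, [0, -30, 28], [0, 0, 0]], [1, [0, -30, 46], [0, 0, 0]], [1, [0, -30, 54], [0, 0, 0]]])

```text
time: 36.75
eef_pos: [414.9, -99.4, 52.1]
orientation: [-89.6, -0.1, 96.9]
contact_force: [0.2, 0.9, 0.6]
opening: 32.8
```

Run:
```python
from h import *
c,K,T=cam("wrist"); cv2.imwrite("pics/w23.png",c[:,:,::-1])
s=r.read_state(); print(s["opening"],torack(s["eef_pos"]),s["contact_force"])
```

```text
28.78663617295004 [-162.20088671   71.5103107    52.0402266 ] [-1.61307989  0.16159687 -0.09680051]
```

View pics/w23.png

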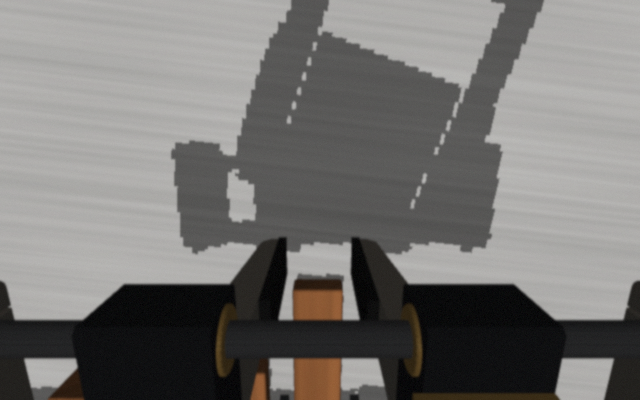

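Call:
play_rows(moves=[[1, [0, 0, 0], [0, 0, 0]], [1, [0, 0, 0], [0, 0, 0]], [1, [0, 0, 0], [0, 0, 0]], [1, [0, 0, 0], [0, 0, 0]], [1, [0, 8, 0], [0, 0, 0]], [1, [0, 20, 0], [0, 0, 0]], [1, [0, 29, 0], [0, 0, 0]], [1, [0, 32, 0], [0, 0, 0]], [1, [0, 32, -8], [0, 0, 0]], [1, [0, 32, -16], [0, 0, 0]]])

```text
time: 37.63
eef_pos: [434.4, -97.6, 20.3]
orientation: [-89.7, -0.0, 96.9]
contact_force: [-0.4, 0.2, 0.7]
opening: 0.6
```

Call:
play_rows(moves=[[1, [0, 0, -5], [0, 0, 0]], [1, [0, 0, -10], [0, 0, 0]], [1, [0, 0, -16], [0, 0, 0]], [1, [0, 0, -22], [0, 0, 0]], [1, [0, 0, -28], [0, 0, 0]], [1, [0, 0, -34], [0, 0, 0]], [1, [0, 0, -40], [0, 0, 0]], [1, [0, 0, -46], [0, 0, 0]], [1, [0, 0, -50], [0, 0, 0]], [1, [0, 0, -53], [0, 0, 0]]])

```text
time: 38.47
eef_pos: [487.3, -91.3, 20.4]
orientation: [-89.8, -0.0, 96.9]
contact_force: [0.1, 0.5, 1.3]
opening: 0.3
```

Call:
play_rows(moves=[[1, [0, 0, -0.7], [0, 0, 0]], [1, [0, 0, -1.4], [0, 0, 0]], [1, [0, 0, -2.1], [0, 0, 0]], [1, [0, 0, -2.8], [0, 0, 0]], [1, [0, 0, -3.5], [0, 0, 0]], [1, [0, 0, -4], [0, 0, 0]], [1, [0, 0, -4.5], [0, 0, 0]], [1, [0, 0, -5], [0, 0, 0]], [1, [0, 0, -5], [0, 0, 0]], [1, [0, 0, -5], [0, 0, 0]]])

```text
time: 39.3
eef_pos: [491.1, -90.7, 20.3]
orientation: [-89.7, -0.0, 96.9]
contact_force: [-3.6, -0.6, 1.7]
opening: 0.8
```

Call:
play_rows(moves=[[1, [0, 0, -0.5], [0, 0, 0]], [1, [0, 0, -1], [0, 0, 0]], [1, [0, 0, -1.5], [0, 0, 0]], [1, [0, 0, -1.5], [0, 0, 0]], [1, [0, 0, -1.5], [0, 0, 0]], [1, [0, 0, -1.5], [0, 0, 0]], [1, [0, 0, -1.5], [0, 0, 0]], [1, [0, 0, -1.5], [0, 0, 0]], [1, [0, 0, -1.5], [0, 0, 0]], [1, [0, 0, -1.5], [0, 0, 0]]])

```text
time: 40.13
eef_pos: [491.2, -90.6, 20.1]
orientation: [-89.6, -0.1, 96.9]
contact_force: [-8.1, -3.2, 4.8]
opening: 0.6
```

Run:
```python
from h import *
s=r.read_state(); print(s["opening"],torack(s["eef_pos"]),s["contact_force"])
```

```text
0.6310056205830945 [-84.81045409  70.96529669  20.09247212] [-8.11025899 -3.20957095  4.81645596]
```

Call:
play_rows(moves=[[1, [0, 0, 12], [0, 0, 0]], [1, [0, 0, 35], [0, 0, 0]], [1, [0, -25, 60], [0, 0, 0]], [1, [0, -60, 90], [0, 0, 0]], [1, [0, -98, 105], [0, 0, 0]], [1, [0, -136, 110], [0, 0, 0]], [1, [0, -174, 115], [0, 0, 0]], [1, [0, -200, 118], [0, 0, 0]], [1, [0, -220, 120], [0, 0, 0]], [1, [0, -225, 120], [0, 0, 0]]])

```text
time: 40.97
eef_pos: [376.2, -105.4, 249.1]
orientation: [-90.2, 0.1, 96.9]
contact_force: [-0.3, -0.0, -0.1]
opening: 0.6
```

Run:
```python
from h import *
c,K,T=cam("wrist"); cv2.imwrite("pics/w24.png",c[:,:,::-1]); np.savez("w24.npz",K=K,T=T)
ks={}
for n in("scene","top"):
    c,K,T=cam(n)
    cv2.imwrite(f"pics/{n}24.png",c[:,:,::-1])
    print(n,[ (t,w2p(K,T,[rk(-104*np.cos(t-.416),s*162,55+104*np.sin(t-.416)) for s in(1,-1)]).round(1).tolist()) for t in (2.2,2.3,2.4,2.5,2.6,2.7)])
```

```text
scene [(2.2, [[303.7, 195.7], [242.7, 146.6]]), (2.3, [[301.3, 197.8], [240.5, 148.4]]), (2.4, [[299.0, 200.2], [238.3, 150.4]]), (2.5, [[296.7, 202.6], [236.3, 152.6]]), (2.6, [[294.7, 205.2], [234.5, 154.9]]), (2.7, [[292.7, 207.9], [232.8, 157.3]])]
top [(2.2, [[326.4, 174.8], [430.3, 160.5]]), (2.3, [[325.9, 171.8], [429.6, 157.5]]), (2.4, [[325.5, 168.9], [428.7, 154.7]]), (2.5, [[325.1, 166.2], [427.8, 152.1]]), (2.6, [[324.7, 163.8], [426.9, 149.7]]), (2.7, [[324.3, 161.6], [425.9, 147.6]])]
```

View pics/w24.png

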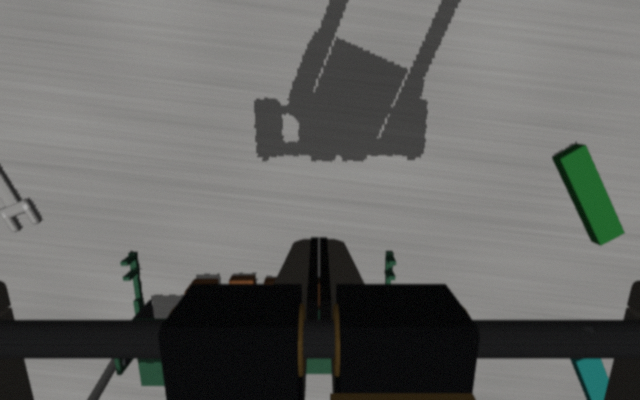

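View pics/scene24.png

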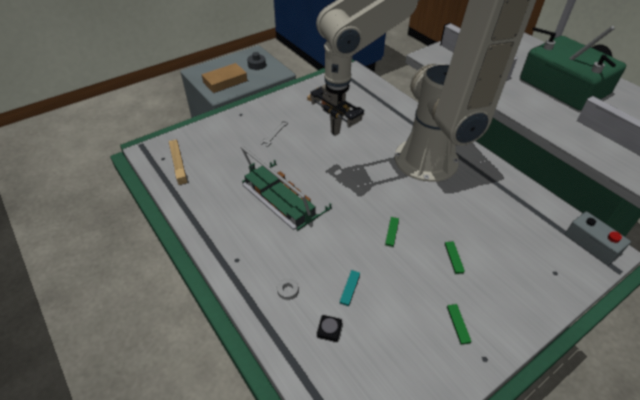

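Run:
```python
from h import *
toward(rk(26,115,205),6.93); print(rk(26,115,205))
```

```text
shift [  44.4   39.6 -228.2] turn [-0.15 89.95 -0.12] from [ 374.8 -104.9  245.3] [-8.983e+01 -2.000e-02  9.688e+01]
[595.93453954 -33.50308288 205.        ]
```

Call:
play_rows(moves=[[-0.3, [4, 2, -15], [0, 7, 0]], [-0.3, [9, 4, -35], [0, 14, 0]], [-0.3, [13, 7, -55], [0, 21, 0]], [-0.3, [18, 10, -75], [0, 28, 0]], [-0.3, [22, 13, -95], [0, 35, 0]], [-0.3, [26, 17, -120], [0, 42, 0]], [-0.3, [31, 20, -145], [0, 49, 0]], [-0.3, [35, 24, -170], [0, 56, 0]], [-0.3, [40, 28, -195], [0, 63, 0]], [-0.3, [44, 30, -220], [0, 70, 0]]])

```text
time: 41.95
eef_pos: [587.8, -34.1, 211.5]
orientation: [-89.8, 0.4, 26.6]
contact_force: [-0.1, 0.1, -0.4]
opening: 59.9
```

Run:
```python
from h import *
toward(rk(26,115,205),6.93)
```

```text
shift [ 7.6  6.4 -3.1] turn [-0.16 19.62 -0.44] from [587.8 -34.1 211.5] [-89.77   0.4   26.55]
```

Call:
play_rows(moves=[[-0.3, [3, 2, -1], [0, 6.5, 0]], [-0.3, [5, 4, -2], [0, 13, -0.3]], [-0.3, [8, 6, -3], [0, 19.6, -0.4]], [-0.3, [8, 6, -3], [0, 19.6, -0.4]], [-0.3, [8, 6, -3], [0, 19.6, -0.4]], [-0.3, [8, 6, -3], [0, 19.6, -0.4]], [-0.3, [8, 6, -3], [0, 19.6, -0.4]], [-0.3, [8, 6, -3], [0, 19.6, -0.4]], [-0.3, [8, 6, -3], [0, 19.6, -0.4]], [-0.3, [8, 6, -3], [0, 19.6, -0.4]]])

```text
time: 42.78
eef_pos: [596.4, -34.0, 209.1]
orientation: [-89.9, -0.2, 7.3]
contact_force: [0.1, -0.1, 1.1]
opening: 59.7
```

Run:
```python
from h import *
s=r.read_state(); print(s["opening"],torack(s["eef_pos"]),s["orientation"])
c,K,T=cam("wrist"); cv2.imwrite("pics/w25.png",c[:,:,::-1]); np.savez("w25.npz",K=K,T=T)
for t in (2.1,2.2,2.3,2.4): print(t,w2p(K,T,[rk(-104*np.cos(t-.416),y,55+104*np.sin(t-.416)) for y in (155,140)]).round(0).tolist())
c,K,T=cam("scene"); cv2.imwrite("pics/scene25.png",cv2.resize(c[80:250,200:360,::-1],None,fx=4,fy=3.5,interpolation=cv2.INTER_CUBIC))
```

```text
59.66301184882638 [ 26.38524276 114.43596635 209.13449707] [-89.9090634   -0.19304005   7.31556913]
2.1 [[293.0, 169.0], [293.0, 194.0]]
2.2 [[311.0, 169.0], [311.0, 194.0]]
2.3 [[328.0, 168.0], [327.0, 193.0]]
2.4 [[344.0, 167.0], [343.0, 191.0]]
```

View pics/w25.png

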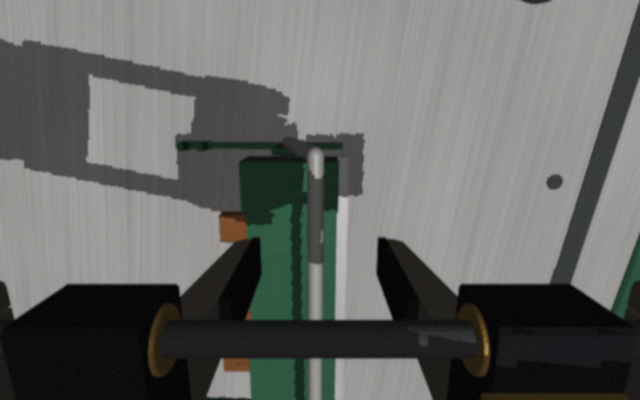

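View pics/scene25.png

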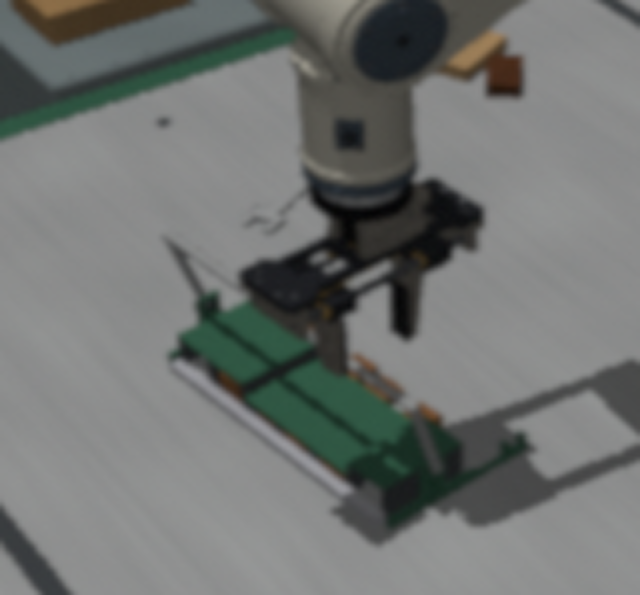

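Call:
play_rows(force=20, moves=[[-0.3, [-1, 12, 0], [0, 0.4, 0]], [-0.3, [-1, 26, 0], [0, 0.4, 0]], [-0.3, [-1, 38, 0], [0, 0.4, 0]], [-0.3, [-1, 43, 0], [0, 0.4, 0]], [-0.3, [-1, 43, 0], [0, 0.4, 0]], [1, [-1, 43, 0], [0, 0.4, 0]], [1, [-1, 43, 0], [0, 0.4, 0]], [1, [-1, 43, 0], [0, 0.4, 0]], [1, [-1, 43, 0], [0, 0.4, 0]], [1, [-1, 43, 0], [0, 0.4, 0]]])

```text
time: 43.72
eef_pos: [595.8, -34.0, 166.5]
orientation: [-89.9, -0.2, 6.9]
contact_force: [0.2, 0.7, 0.2]
opening: 28.2
```

Call:
play_rows(moves=[[1, [0, 0, 0], [0, 0, 0]], [1, [0, 0, 0], [0, 0, 0]], [1, [0, 0, 0], [0, 0, 0]], [1, [0, 0, 0], [0, 0, 0]], [1, [0, 0, 0], [0, 0, 0]], [1, [0, 0, 0], [0, 0, 0]], [1, [0, 0, 0], [0, 0, 0]], [1, [0, 0, 0], [0, 0, 0]], [1, [0, 0, 0], [0, 0, 0]], [1, [0, 0, 0], [0, 0, 0]]])

```text
time: 44.55
eef_pos: [595.4, -34.0, 166.0]
orientation: [-89.9, -0.2, 6.9]
contact_force: [-1.3, -0.2, 1.3]
opening: 9.7
```

Run:
```python
from h import *
s=r.read_state(); t=torack(s["eef_pos"]); print(s["opening"],t,s["orientation"],s["contact_force"])
# keyframes for arc, in tool axes (x ~ rack x, y down)
e0=np.arctan2(np.sqrt(104**2-t[0]**2),-t[0]); z0=55+104*np.sin(e0); print("rod z",z0,"offset",t[2]-z0,"theta",e0+.416)
for k,e in enumerate(np.linspace(e0,-.416,33)):
    print(k,round(e+.416,3),np.round([-104*np.cos(e)-t[0],-(55+104*np.sin(e)-z0)],1))
```

```text
9.689958087836173 [ 25.44580258 114.55707436 165.97061764] [-89.90287654  -0.1646059    6.88153835] [-1.34149774 -0.18747819  1.34352213]
rod z 155.83903575153084 offset 10.13158189025603 theta 2.233976875975551
0 2.234 [ 0. -0.]
1 2.164 [-7.1 -1.5]
2 2.094 [-14.3  -2.6]
3 2.025 [-21.5  -3.1]
4 1.955 [-28.8  -3.1]
5 1.885 [-36.   -2.6]
6 1.815 [-43.2  -1.6]
7 1.745 [-50.3  -0.1]
8 1.675 [-57.3   1.8]
9 1.606 [-64.1   4.3]
10 1.536 [-70.8   7.2]
11 1.466 [-77.2  10.6]
12 1.396 [-83.4  14.5]
13 1.326 [-89.2  18.7]
14 1.257 [-94.8  23.4]
15 1.187 [-100.1   28.4]
16 1.117 [-104.9   33.8]
17 1.047 [-109.4   39.5]
18 0.977 [-113.5   45.5]
19 0.908 [-117.1   51.8]
20 0.838 [-120.3   58.3]
21 0.768 [-123.1   65. ]
22 0.698 [-125.3   71.9]
23 0.628 [-127.1   78.9]
24 0.558 [-128.4   86.1]
25 0.489 [-129.2   93.3]
26 0.419 [-129.4  100.5]
27 0.349 [-129.2  107.8]
28 0.279 [-128.5  115. ]
29 0.209 [-127.2  122.2]
30 0.14 [-125.5  129.2]
31 0.07 [-123.3  136.1]
32 0.0 [-120.6  142.9]
```

Call:
play_rows(moves=[[1, [-7.1, -1.5, 0], [0, 0, 0]], [1, [-14.3, -2.6, 0], [0, 0, 0]], [1, [-21.5, -3.1, 0], [0, 0, 0]], [1, [-28.8, -3.1, 0], [0, 0, 0]], [1, [-36, -2.6, 0], [0, 0, 0]], [1, [-43.2, -1.6, 0], [0, 0, 0]], [1, [-50.3, -0.1, 0], [0, 0, 0]], [1, [-57.3, 1.8, 0], [0, 0, 0]], [1, [-64.1, 4.3, 0], [0, 0, 0]], [1, [-70.8, 7.2, 0], [0, 0, 0]]])

```text
time: 45.38
eef_pos: [524.3, -42.6, 158.2]
orientation: [-89.9, -0.2, 6.9]
contact_force: [2.8, 0.4, 1.9]
opening: 9.1
```

Run:
```python
from h import *
s=r.read_state(); t=torack(s["eef_pos"]); print(s["opening"],t,s["orientation"],s["contact_force"])
x=t[0]; e0=np.arctan2(np.sqrt(104**2-t[0]**2),-t[0]); z0=55+104*np.sin(e0); print("offset",t[2]-z0,"theta",e0+.416)
for k,e in enumerate(np.linspace(e0,-.416,23)):
    print(k,round(e+.416,3),np.round([-104*np.cos(e)-t[0],t[2]-10.1-(55+104*np.sin(e))],1))
c,K,T=cam("scene"); cv2.imwrite("pics/scene26.png",cv2.resize(c[80:250,200:360,::-1],None,fx=4,fy=3.5,interpolation=cv2.INTER_CUBIC))
```

```text
9.131186078327563 [-46.1779042  114.6089105  158.20110642] [-89.90301656  -0.1526763    6.88007169] [2.82280932 0.35436479 1.88759328]
offset 10.015264340098241 theta 1.5267179787396516
0 1.527 [ 0.  -0.1]
1 1.457 [-6.4  3.3]
2 1.388 [-12.4   7.2]
3 1.319 [-18.3  11.5]
4 1.249 [-23.8  16.1]
5 1.18 [-28.9  21.2]
6 1.11 [-33.7  26.6]
7 1.041 [-38.2  32.3]
8 0.972 [-42.2  38.3]
9 0.902 [-45.8  44.5]
10 0.833 [-48.9  51. ]
11 0.763 [-51.6  57.7]
12 0.694 [-53.8  64.6]
13 0.625 [-55.6  71.6]
14 0.555 [-56.8  78.7]
15 0.486 [-57.6  85.9]
16 0.416 [-57.8  93.1]
17 0.347 [-57.6 100.3]
18 0.278 [-56.8 107.5]
19 0.208 [-55.6 114.6]
20 0.139 [-53.9 121.6]
21 0.069 [-51.6 128.4]
22 0.0 [-49.  135.1]
```

View pics/scene26.png

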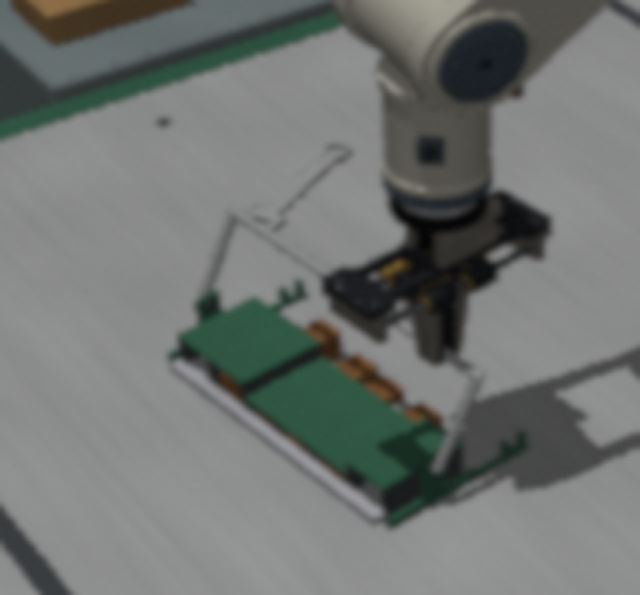

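The keeper is swinging with the gripper and sits past upright. Continue along the arc.

Call:
play_rows(moves=[[1, [-6.4, 3.3, 0], [0, 0, 0]], [1, [-12.4, 7.2, 0], [0, 0, 0]], [1, [-18.3, 11.5, 0], [0, 0, 0]], [1, [-23.8, 16.1, 0], [0, 0, 0]], [1, [-28.9, 21.2, 0], [0, 0, 0]], [1, [-33.7, 26.6, 0], [0, 0, 0]], [1, [-38.2, 32.3, 0], [0, 0, 0]], [1, [-42.2, 38.3, 0], [0, 0, 0]], [1, [-45.8, 44.5, 0], [0, 0, 0]], [1, [-48.9, 51, 0], [0, 0, 0]]])

```text
time: 46.27
eef_pos: [476.3, -48.3, 106.7]
orientation: [-89.9, -0.2, 6.9]
contact_force: [1.8, 0.7, 1.2]
opening: 9.5
```

Run:
```python
from h import *
s=r.read_state(); t=torack(s["eef_pos"]); print(s["opening"],t,s["orientation"],s["contact_force"])
for k,e in enumerate(np.linspace(.417,-.416,16)):
    print(k,round(e+.416,3),np.round([-104*np.cos(e)-t[0],t[2]-10.1-(55+104*np.sin(e))],1))
```

```text
9.519550332268839 [-94.53213416 114.77568536 106.72523116] [-89.89989018  -0.15391144   6.87820261] [1.7769301  0.70721899 1.16931166]
0 0.833 [-0.6 -0.5]
1 0.777 [-2.7  4.8]
2 0.722 [-4.6 10.3]
3 0.666 [-6.2 15.9]
4 0.611 [-7.5 21.5]
5 0.555 [-8.5 27.2]
6 0.5 [-9.1 32.9]
7 0.444 [-9.4 38.7]
8 0.389 [-9.4 44.5]
9 0.333 [-9.1 50.2]
10 0.278 [-8.5 56. ]
11 0.222 [-7.5 61.7]
12 0.167 [-6.3 67.3]
13 0.111 [-4.7 72.8]
14 0.056 [-2.8 78.3]
15 0.0 [-0.6 83.7]
```

Call:
play_rows(moves=[[1, [-2.5, 4.8, 0], [0, 0, 0]], [1, [-4.2, 10.3, 0], [0, 0, 0]], [1, [-5.8, 15.9, 0], [0, 0, 0]], [1, [-7, 21.5, 0], [0, 0, 0]], [1, [-8, 27.2, 0], [0, 0, 0]], [1, [-8.7, 32.9, 0], [0, 0, 0]], [1, [-9, 38.7, 0], [0, 0, 0]], [1, [-9, 44.5, 0], [0, 0, 0]], [1, [-8.8, 50.2, 0], [0, 0, 0]], [1, [-8.2, 56, 0], [0, 0, 0]]])

```text
time: 47.1
eef_pos: [467.6, -49.2, 50.4]
orientation: [-89.9, -0.0, 6.9]
contact_force: [-4.5, -3.8, 0.4]
opening: 9.3
```

Run:
```python
from h import *
s=r.read_state(); t=torack(s["eef_pos"]); print(s["opening"],t,s["orientation"],s["contact_force"])
c,K,T=cam("scene"); cv2.imwrite("pics/scene27.png",cv2.resize(c[80:250,200:360,::-1],None,fx=4,fy=3.5,interpolation=cv2.INTER_CUBIC))
c,K,T=cam("wrist"); cv2.imwrite("pics/w27.png",c[:,:,::-1])
```

```text
9.254642454322802 [-103.2441614   114.9279379    50.42873384] [-8.98904961e+01 -3.67309692e-02  6.89273901e+00] [-4.5426366  -3.78143285  0.44988709]
```

View pics/scene27.png

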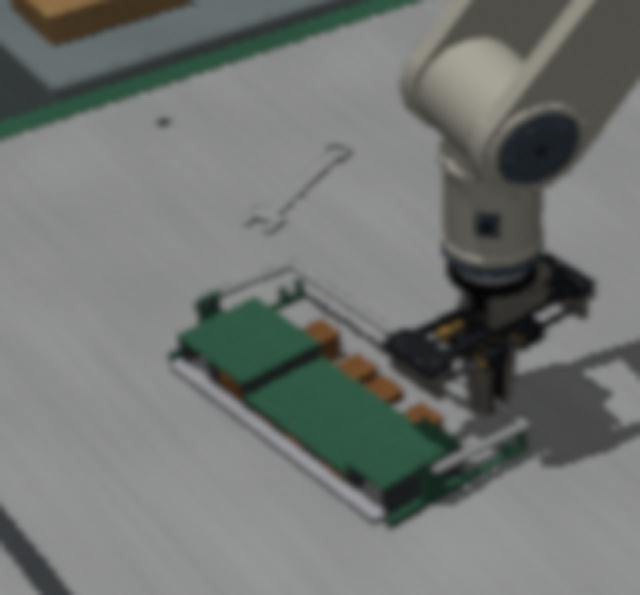

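View pics/w27.png

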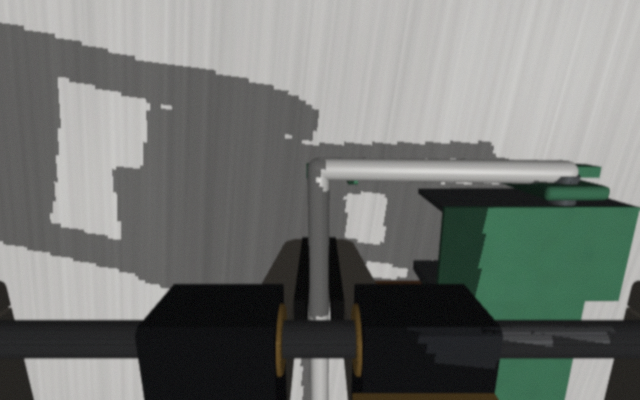

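Call:
play_rows(moves=[[1, [1, 3, 0], [0, 0, 0]], [1, [1.7, 6, 0], [0, 0, 0]], [1, [2.4, 9, 0], [0, 0, 0]], [1, [3.1, 12, 0], [0, 0, 0]], [1, [3.9, 15, 0], [0, 0, 0]], [1, [4.7, 18, 0], [0, 0, 0]], [1, [5.6, 21, 0], [0, 0, 0]], [1, [6.5, 24, 0], [0, 0, 0]], [1, [7.2, 26, 0], [0, 0, 0]], [1, [7.8, 27.5, 0], [0, 0, 0]]])

```text
time: 48.03
eef_pos: [474.0, -48.3, 22.9]
orientation: [-89.9, 0.1, 6.9]
contact_force: [-8.1, -6.2, -1.6]
opening: 9.0
```

Run:
```python
from h import *
s=r.read_state(); t=torack(s["eef_pos"]); print(s["opening"],t,s["orientation"],s["contact_force"])
c,K,T=cam("scene"); cv2.imwrite("pics/scene28.png",cv2.resize(c[80:250,200:360,::-1],None,fx=4,fy=3.5,interpolation=cv2.INTER_CUBIC))
c,K,T=cam("wrist"); cv2.imwrite("pics/w28.png",c[:,:,::-1])
```

```text
9.01937142398435 [-96.84668644 115.03967929  22.93238924] [-89.87143023   0.13054306   6.90662524] [-8.12185537 -6.17281417 -1.59309704]
```

View pics/scene28.png

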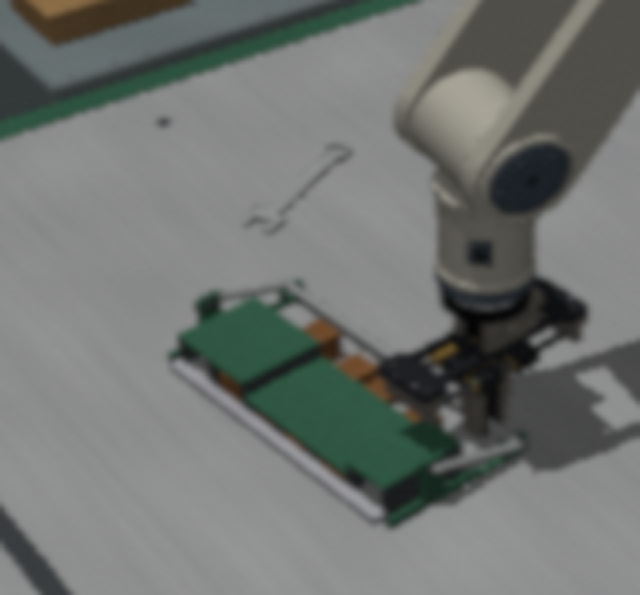

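View pics/w28.png

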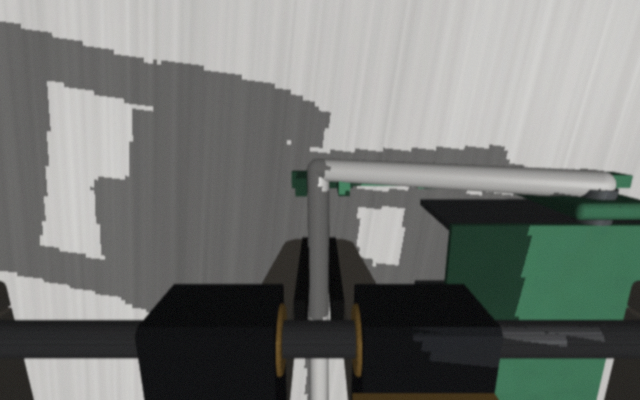

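Call:
play_rows(moves=[[0.5, [0, 0, 0], [0, 0, 0]], [0.5, [0, 0, 0], [0, 0, 0]], [0.5, [0, 0, 0], [0, 0, 0]], [0.5, [0, 0, 0], [0, 0, 0]], [0.5, [0, -5, 0], [0, 0, 0]], [0.5, [0, -15, 0], [0, 0, 0]], [0.5, [0, -30, 0], [0, 0, 0]], [0.5, [0, -45, 0], [0, 0, 0]], [1, [0, -45, 0], [0, 0, 0]], [1, [0, -45, 0], [0, 0, 0]]])

```text
time: 48.97
eef_pos: [477.6, -48.3, 70.1]
orientation: [-89.9, -0.3, 6.9]
contact_force: [0.2, 0.0, -0.6]
opening: 11.8
```

Run:
```python
from h import *
s=r.read_state(); t=torack(s["eef_pos"]); print(s["opening"],t,s["contact_force"])
c,K,T=cam("scene"); cv2.imwrite("pics/scene29.png",cv2.resize(c[80:250,200:360,::-1],None,fx=4,fy=3.5,interpolation=cv2.INTER_CUBIC))
c,K,T=cam("wrist"); cv2.imwrite("pics/w29.png",c[:,:,::-1])
for th in (0,.05,.1,.2): print(th,w2p(K,T,[rk(-104*np.cos(th-.416),y,55+104*np.sin(th-.416)) for y in (155,140)]).round(1).tolist())
```

```text
11.767719526133058 [-93.28115922 114.63789522  70.12838246] [ 0.19610814  0.01753465 -0.63089664]
0 [[315.5, 168.1], [315.7, 192.7]]
0.05 [[312.1, 169.3], [312.3, 194.4]]
0.1 [[308.9, 170.6], [309.2, 196.3]]
0.2 [[303.5, 173.5], [303.8, 200.4]]
```

View pics/w29.png

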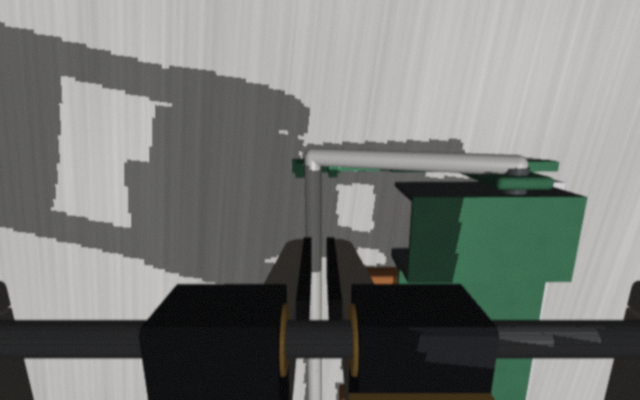

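View pics/scene29.png

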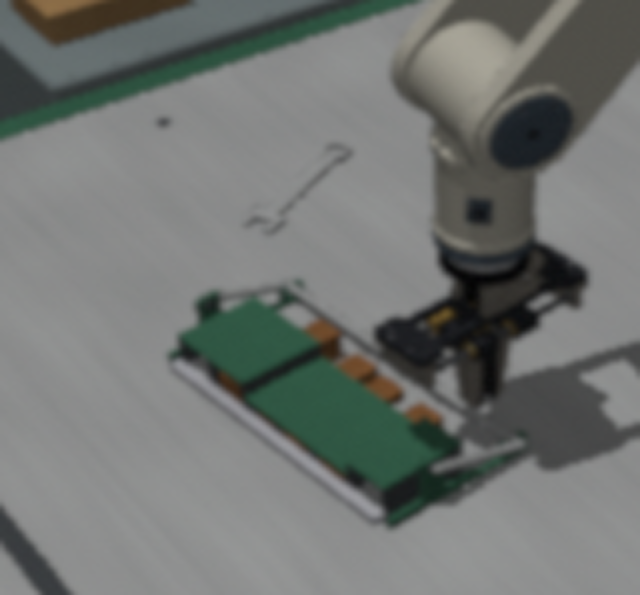

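Call:
play_rows(moves=[[1, [-1, 0, 0], [0, 0, 0]], [1, [-2, 5, 0], [0, 0, 0]], [1, [-3, 14, 0], [0, 0, 0]], [1, [-3, 22, 0], [0, 0, 0]], [1, [-3, 28, 0], [0, 0, 0]], [1, [-3, 30, 0], [0, 0, 0]], [1, [-3, 31, 0], [0, 0, 0]], [1, [-3, 32, 0], [0, 0, 0]], [1, [-3, 33, 0], [0, 0, 0]], [1, [-3, 34, 0], [0, 0, 0]]])

```text
time: 49.9
eef_pos: [473.9, -48.5, 35.1]
orientation: [-89.9, -0.2, 6.9]
contact_force: [-1.6, 0.6, 10.6]
opening: 1.1
```

Call:
play_rows(moves=[[1, [0, 0.3, 0], [0, 0, 0]], [1, [0, 0.6, 0], [0, 0, 0]], [1, [0, 0.9, 0], [0, 0, 0]], [1, [0, 1.2, 0], [0, 0, 0]], [1, [0, 1.5, 0], [0, 0, 0]], [1, [0, 1.8, 0], [0, 0, 0]], [1, [0, 2, 0], [0, 0, 0]], [1, [0, 2, 0], [0, 0, 0]], [1, [0, 2, 0], [0, 0, 0]], [1, [0, 2, 0], [0, 0, 0]]])

```text
time: 50.73
eef_pos: [474.1, -48.5, 34.7]
orientation: [-89.9, -0.2, 6.9]
contact_force: [-7.0, 1.7, 28.4]
opening: 0.2
```

Call:
play_rows(moves=[[1, [0, -4, 0], [0, 0, 0]], [1, [0, -15, 0], [0, 0, 0]], [1, [0, -35, 0], [0, 0, 0]], [1, [0, -70, 0], [0, 0, 0]], [1, [-20, -105, 0], [0, 0, 0]], [1, [-45, -140, 0], [0, 0, 0]], [1, [-75, -160, 15], [0, 0, 0]], [1, [-100, -170, 40], [0, 0, 0]], [1, [-120, -170, 70], [0, 0, 0]], [1, [-130, -170, 100], [0, 0, 0]]])

```text
time: 51.57
eef_pos: [330.0, 35.0, 203.4]
orientation: [-89.9, -0.3, 6.8]
contact_force: [0.6, 0.0, -0.5]
opening: 0.5
```

Run:
```python
from h import *
s=r.read_state(); print(s["eef_pos"],s["contact_force"])
for n,(a,b,c0,d) in {"scene":(100,250,220,360),"top":(130,250,300,450)}.items():
    c,K,T=cam(n); f=4 if n=="scene" else 5
    cv2.imwrite(f"pics/{n}30.png",cv2.resize(c[a:b,c0:d,::-1],None,fx=f,fy=f,interpolation=cv2.INTER_CUBIC))
    for th in (0,.05,.1): print(n,th,((w2p(K,T,[rk(-104*np.cos(th-.416),y,55+104*np.sin(th-.416)) for y in (157,0,-157)])-[c0,a])*f).round(0).tolist())
    print("tails",((w2p(K,T,[rk(-75,y,z) for y,z in ((72,16),(24,16),(-24,16),(-72,36))])-[c0,a])*f).round(0).tolist())
```

```text
[330.03664285  35.04155641 203.38791571] [ 0.62306049  0.00860932 -0.47816576]
scene 0 [[435.0, 430.0], [317.0, 337.0], [210.0, 252.0]]
scene 0.05 [[436.0, 425.0], [319.0, 332.0], [212.0, 247.0]]
scene 0.1 [[438.0, 420.0], [320.0, 327.0], [213.0, 243.0]]
tails [[353.0, 387.0], [318.0, 359.0], [284.0, 331.0], [249.0, 289.0]]
top 0 [[161.0, 423.0], [388.0, 391.0], [614.0, 360.0]]
top 0.05 [[162.0, 425.0], [389.0, 394.0], [617.0, 362.0]]
top 0.1 [[162.0, 427.0], [391.0, 396.0], [619.0, 364.0]]
tails [[280.0, 376.0], [349.0, 367.0], [419.0, 357.0], [494.0, 345.0]]
```

View pics/scene30.png

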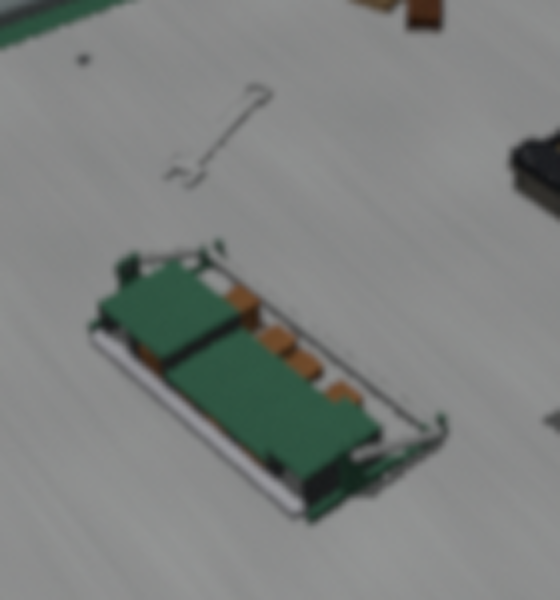

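View pics/top30.png

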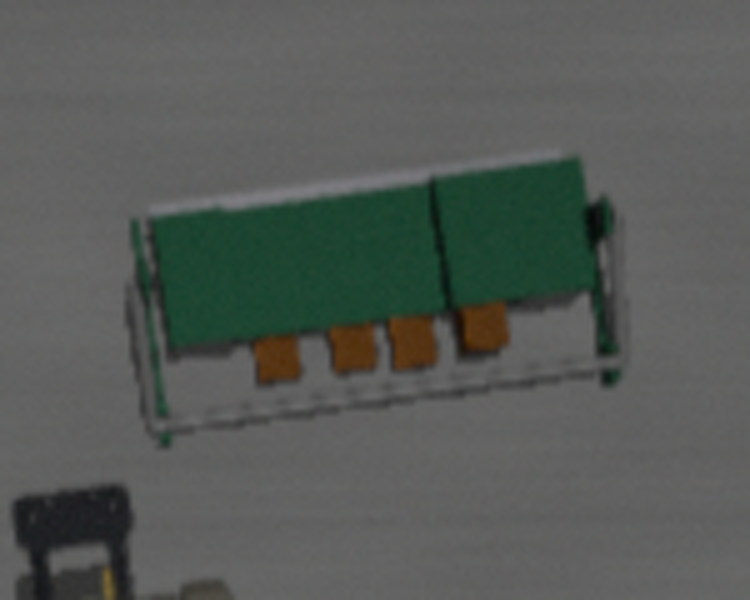

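Run:
```python
from h import *
toward([400,-166,200],-83)
```

```text
shift [  44.4    2.7 -210.3] turn [-2.900e-01  9.006e+01  6.000e-02] from [330.1  37.2 203. ] [-89.86  -0.23   7.06]
```

Call:
play_rows(moves=[[1, [0, 0, -10], [0, 7, 0]], [1, [0, 0, -25], [0, 14, 0]], [1, [5, 0, -45], [0, 21, 0]], [1, [10, 0, -70], [0, 28, 0]], [1, [15, 0, -95], [0, 35, 0]], [1, [20, 0, -120], [0, 42, 0]], [1, [25, 0, -145], [0, 49, 0]], [1, [32, 0, -170], [0, 56, 0]], [1, [38, 0, -190], [0, 63, 0]], [1, [44, 0, -210], [0, 70, 0]]])

```text
time: 52.5
eef_pos: [401.5, -170.6, 202.4]
orientation: [-89.8, -0.0, -63.5]
contact_force: [-0.4, 0.6, 0.2]
opening: 0.4
```

Call:
play_rows(moves=[[1, [0, 0, 0], [5, 6, 0]], [1, [0, 0, 0], [10, 12, 0]], [1, [0, 0, 0], [15, 18, 0]], [1, [0, 0, 0], [20, 20, 0]], [1, [0, 0, 0], [25, 20, -3]], [1, [0, 0, 0], [25, 20, -3]], [1, [0, 0, 0], [25, 20, -3]], [1, [0, 0, 0], [25, 20, -3]], [1, [0, 0, 0], [25, 20, -3]], [1, [0, 0, 0], [25, 20, -3]]])

```text
time: 53.33
eef_pos: [402.1, -168.7, 202.9]
orientation: [-64.8, 1.5, -83.0]
contact_force: [0.4, -0.7, 0.3]
opening: 0.5
```

Run:
```python
from h import *
c,K,T=cam("wrist"); cv2.imwrite("pics/w31.png",c[:,:,::-1])
s=r.read_state(); print(s["eef_pos"],s["orientation"])
cv2.imwrite("pics/w31a.png",cv2.resize(c[0:300,100:560,::-1],None,fx=1.7,fy=1.7,interpolation=cv2.INTER_CUBIC))
for y in(155,-155): print(w2p(K,T,[rk(-95,y,13),rk(-95,y,18),rk(-95,y,24)]).round(0).tolist())
for y,z in ((72,16),(24,16),(-24,16),(-72,36)): print(w2p(K,T,[rk(-75,y+15,z),rk(-75,y-15,z)]).round(1).tolist())
```

```text
[ 401.95688415 -168.46620762  202.77886544] [-64.84552612   1.48946596 -83.04159321]
[[181.0, 187.0], [179.0, 186.0], [176.0, 184.0]]
[[479.0, 184.0], [481.0, 183.0], [483.0, 182.0]]
[[245.1, 167.0], [273.6, 166.7]]
[[290.7, 166.5], [319.4, 166.3]]
[[336.6, 166.1], [365.5, 165.9]]
[[385.9, 159.7], [416.6, 159.5]]
```

View pics/w31.png

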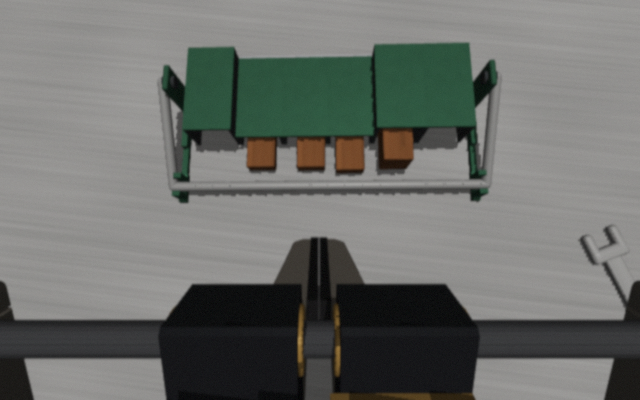

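Run:
```python
import cv2
t=cv2.imread("pics/w31.png")
cv2.imwrite("pics/w31b.png",cv2.resize(t[120:210,230:430],None,fx=4,fy=4,interpolation=cv2.INTER_CUBIC))
cv2.imwrite("pics/w31c.png",cv2.hconcat([cv2.resize(t[150:210,150:210],None,fx=6,fy=6,interpolation=cv2.INTER_CUBIC),cv2.resize(t[150:210,450:510],None,fx=6,fy=6,interpolation=cv2.INTER_CUBIC)]))
```

```text
(no output)
```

View pics/w31b.png

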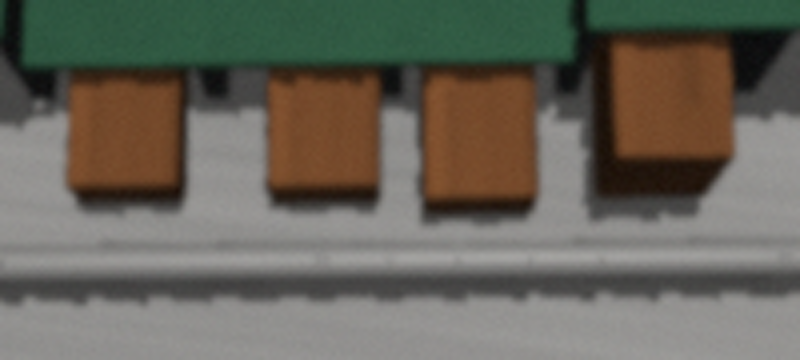

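View pics/w31c.png

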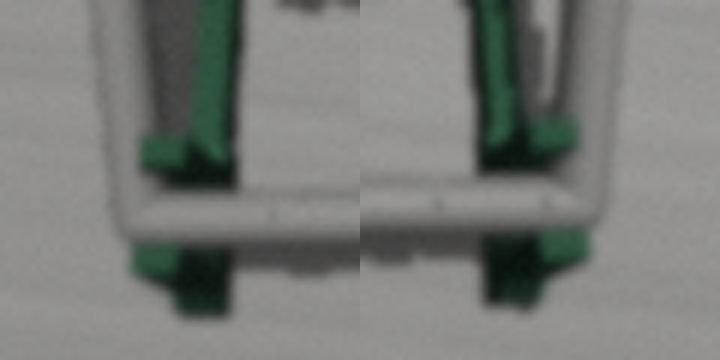

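Run:
```python
from cell import r
print(r.job_done()); print(r.read_state()["time"])
```

```text
the job is handed in; nothing more can be done
None
the job is handed in; nothing more can be done
```

All three loose bars that were present are put away, the keeper is down in both catches, and the job was handed in at about 53 s. The two thin bars are in the two empty low bays and the thick bar is in the tall bay beside the stored thin bar. The keeper was closed last.

- **Bars:** each one stopped against the rail, with 7–12 N and no more travel. In the last pictures the three tails are within about 1 mm of the fully-home position.
- **Keeper:** the crossbar lies between the prongs of both catches. It would not go lower under a 28 N push, with its top about 18 mm above the table, which fits the closed height.
- **Robot:** the arm was clear of everything at the end, and neither it nor the gripper went near the spanner, collar or tape.

- **Missed grasp:** the first grasp on the thick bar closed too late and missed. The bar did not move, and the second try held.
- **Stored thin bar:** its tail reads about 3 mm further out than the others, as it did before I started, and I left it alone.
- **Second thin bar:** the one beside the stored bar later lay about 3–6 mm further to the side than when I pushed it in. It is still fully home in its bay.
- **Calibration:** the top camera's rack position disagreed with the wrist camera's by up to about 12 mm along the bays. Contact with the stop confirmed the wrist reading.

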